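# Stocking the match box store by the range

### The arm

A 6-joint arm with a two-finger parallel gripper is mounted at the origin on a cart in front of the work surface, level with it; the furniture and walls round the work are solid. World frame = base frame: x ahead of the robot, y to its left, z up, the work surface at z = 0. Lengths are in m, angles in rad, forces in N, time in s.
With the tool pointing down it reaches from about 0.375 to 0.9 m from the base axis. Payload 3.1 kg.
Tool frame: the origin (TCP) lies midway between the tips of the shut fingers; the grasp point (between the pads) lies robot.grip_depth behind it (robot.grip_depth is the distance from the TCP to the grasp point, in m); z points along the fingers, y is the line along which they close (so a half turn about z gives the same grasp; the last joint's range is limited). The gripper opens to 87 mm and grips with 3 to 60 N. Pads are 19 mm wide; open, the fingers measure 117 mm over their backs; the gripper's body (75 mm by 190 mm) begins 51 mm behind the grasp point.
Start: joints at [1.097, 0.527, 1.433, -0, 1.181, -0.178], TCP at [0.182, 0.598, 0.223] pointing down, gripper open.
Joint ranges: [-3.08, 3.08], [-0.75, 2.2], [0.22, 2.44], [-1.43, 4.57], [0, 2.65], [-2.85, 2.85]. Speed limits (rad/s): [2.79, 2.79, 3.14, 3.14, 3.14, 3.14].

### API

Orientations are given as a unit quaternion [x, y, z, w].
In Python, from rig import robot gives the robot as it stands.
- The arm moves only by the shell command python3 nudge.py FILE [OPENING] [FORCE], which reads ROWS from the file FILE. ROWS is one flat JSON list of numbers that holds 1 to 20 rows one after another, with no inner brackets; each row has 4 numbers: dx, dy, dz in units of 50 mm, then a turn about the tool's z in units of 0.05 rad; each row shifts and turns the commanded pose from where the row before left it, along the tool's axes as they then stand; what a row does not reach is not made up. A row lasts 1/12 s, in which the tool goes at most 0.0417 m and 0.125 rad, less where a joint would pass 70% of its speed; a pose out of reach is approached as far as the arm can. OPENING is the finger opening in m, set as the command begins (- or left out keeps the last). The fingers move at their own pace and stop on an object; FORCE is the grip in N (left out, the last holds). Time passes only in rows, so rows that do not move let the fingers close. It prints the time, the measured TCP pose, the force, the opening and the grip force at its end. Input that does not fit is refused with a message, and nothing moves.
- robot.get_obs(): the state, without advancing time (a new reading comes with each control period).
- robot.camera(name): name is "scene" or "side" or "wrist"; returns a dict with "img" (384x512x3 uint8, red, green, blue), "fx", "fy", "cx", "cy" (pixels), "xyz" and "attitude" of the camera in the world. Camera axes: x right, y down, z forward; pixel columns grow to the right and rows downward; lengths in m; the calibration is good to about 2 mm. The wrist camera is an equidistant fisheye: a pixel r from the principal point sees the ray r / f radians off the axis. A picture is of the moment at which its call begins. There is no depth.
- robot.hand_in(): hands the job in; it is judged then, once.
The state is a dict: "time": time; "q": joint angles; "joint_velocities": joint speeds; "joint_torque": joint torques, N m; "position": TCP position; "tool_rot": TCP orientation; "ft_force": force on the tool from outside, world axes, zero at the start; "moment": the same for the moment, N m; "grip_width": finger opening in m; "grip_force": force on a finger pad.
Only numpy, scipy, OpenCV 4.12 (cv2) and the standard library are available. Lean on these libraries where they do the work, as an engineer would, in place of code of your own. Each camera call takes 0.05 s, during which the arm holds its last target. There are 200 camera calls.

### The job

Restock the match box store: lift its lid open until it rests on its stop, lay the match boxes from the worktop in the open loading bay, crosswise with a short end against the fence, and feed them with the push stick, not with the fingers, along the fence in under the fixed cover, keeping each one against the fence so that it cannot catch at the mouth, until they all sit in a tight row against the end stop. Then lay the push stick back in its tray, upright as it was, and close the lid; leave the mug, the lemon and the pepper mill alone.

Things in the scene. Friction and masses are not known exactly. Their poses are not given: they have to be found in the camera images.
- box_store: fixed plywood match box store, 149 x 443 x 68 mm, on a 22 mm board over the hob. Origin on that board (world z 0.022), below the cover's mouth. x points away from the robot to the fence, y is the feed direction, roughly to the robot's left. Boxes lie on its floor, z = 0.026. The fence is an upright metal strip along the whole length: inner face x = 0.060, top z = 0.068
- bay (a point): on the floor amid the loading bay, at (0.005, -0.100, 0.026) of the store, on the line that the centre of a box touching the fence runs along. The bay spans the store's y = -0.235 to 0, open at the -0.235 end; the hinged lid covers it from -0.198; its front has only a low lip (inner face x = -0.066, top z = 0.040)
- mouth (a point): on the floor at the mouth of the fixed cover, at (0.005, 0, 0.026) of the store. The covered part spans y = 0 to 0.200: roof underside z = 0.062, roof top 0.068, a 16 mm sight slot along the middle; front wall inner face x = -0.056, end square at the mouth: a box has 6 mm of side play and catches if farther off the fence. Only the stick's nose and sole fit in
- last_slot (a point): on the floor where the third box of a full row belongs, at (0.005, 0.045, 0.026) of the store. The face of the end stop is at y = 0.200. Boxes lying crosswise in a tight row against it have their centres at the store's y = 0.169, 0.107, 0.045 and at x = 0.005 (touching the fence); three fill the covered part but for 14 mm
- lid (a joint): angle of the wooden lid over the bay, rad: 0 closed (flat), 1.83 on its stop, leaning 15 degrees back beyond upright, where it stays by its own weight; below about 1.4 it falls shut. 200 g, almost no friction
- lid_hinge (a point): middle of the lid's hinge line, along the top of the fence (the axis is the store's y; the lid's free edge, 144 mm away on the robot's side, swings up and away from the robot). In the store's frame at (0.070, -0.100, 0.068)
- lid_handle (a point): centre of the lid's handle, a black bar 40 mm long and 18 mm thick lying parallel to the hinge, 120 mm from the hinge line, its axis 30 mm off the lid's top face, on a 10 x 18 mm post. It can be taken by its two 40 mm apart ends, so that it turns between the pads as the lid swings
- push_stick: loose dark wood push stick: flat sole 36 mm wide, 14 mm thick; on it an upright grip 26 mm wide (x), 30 mm long (y), its top 90 mm above the underside; at the front a rubber nose 50 mm wide (x), 20 mm high. Origin on the underside straight below the grip's centre; y points to the nose, whose face is at y = 0.110; the tail ends at y = -0.045. 160 g
- stick_tray: fixed shallow wooden tray for the push stick, 88 x 196 mm (x, y) outside, 12 mm high, walls 4 mm, floor 4 to 5 mm. Origin at the centre of its underside; the stick starts lying in it with its origin near y = -0.025 of the tray
- match_box_1: closed kitchen match box, 62 x 110 x 24 mm, lying flat, about 100 g; take it across its 62 mm side. Origin at the centre of its underside, x across its 62 mm, y along its 110 mm. Two or three of the three boxes are there; an absent one reads None throughout
- match_box_2: closed kitchen match box, 62 x 110 x 24 mm, lying flat, about 100 g; take it across its 62 mm side. Origin at the centre of its underside, x across its 62 mm, y along its 110 mm. Two or three of the three boxes are there; an absent one reads None throughout
- match_box_3: closed kitchen match box, 62 x 110 x 24 mm, lying flat, about 100 g; take it across its 62 mm side. Origin at the centre of its underside, x across its 62 mm, y along its 110 mm. Two or three of the three boxes are there; an absent one reads None throughout
- mug: mug, 84 x 115 x 91 mm, on the red cutting board; leave it. Origin under its centre
- lemon: lemon, 78 mm long, on the red cutting board; leave it. Origin under its centre
- pepper_mill: dark wooden pepper mill, 58 mm wide, 160 mm tall, on the hob board; leave it. Origin under its centre

How it is judged:
On the way, in this order (a step that is already met when the one before it is completed fails the run):
1. the lid rests open on its stop (value of joint lid above 1.77 rad), for 0.3 s.
2. a box is fed under the cover by the push stick (((contact force between push_stick and match_box_1 above 0.1 N and y of match_box_1 in the frame of box_store above 0.03 m) or (contact force between push_stick and match_box_2 above 0.1 N and y of match_box_2 in the frame of box_store above 0.03 m) or (contact force between push_stick and match_box_3 above 0.1 N and y of match_box_3 in the frame of box_store above 0.03 m))).
3. all boxes sit in a tight row against the end stop and against the fence (x of each of match_box_1, match_box_2, match_box_3 in the frame of box_store above -0.003 m and angle between the x axis of each of match_box_1, match_box_2, match_box_3 and the y axis of box_store, either way round below 0.1 rad and angle between each of match_box_1, match_box_2, match_box_3's own z axis and vertical below 0.1 rad and z of each of match_box_1, match_box_2, match_box_3 in the frame of box_store below 0.036 m and y of each of match_box_1, match_box_2, match_box_3 in the frame of box_store above 0.036 m and (y of match_box_1 in the frame of box_store above 0.161 m or distance between match_box_1 and match_box_2 below 0.07 m or distance between match_box_1 and match_box_3 below 0.07 m) and (y of match_box_2 in the frame of box_store above 0.161 m or distance between match_box_2 and match_box_1 below 0.07 m or distance between match_box_2 and match_box_3 below 0.07 m) and (y of match_box_3 in the frame of box_store above 0.161 m or distance between match_box_3 and match_box_1 below 0.07 m or distance between match_box_3 and match_box_2 below 0.07 m) and y of any of match_box_1, match_box_2, match_box_3 in the frame of box_store above 0.161 m), for 0.2 s.
At the end, for the whole second after the job is handed in: every match box lies flat under the cover, short end within 8 mm of the fence, square to it within 0.1 rad, in a tight row (gaps under about 7 mm) against the end stop (within 8 mm); the push stick lies upright in its tray; the lid is closed (within 0.05 rad); all at rest (all of step 3 and x of push_stick in the frame of stick_tray between -0.02 and 0.02 m and y of push_stick in the frame of stick_tray between -0.07 and 0.06 m and z of push_stick in the frame of stick_tray below 0.012 m and angle between push_stick's own z axis and vertical below 0.1 rad and value of joint lid below 0.05 rad and linear speed of each of match_box_1, match_box_2, match_box_3, push_stick below 0.02 m/s); the robot touches nothing.
It fails at once if the fingers touch a box that is more than half under the cover ((contact force between the fingers and match_box_1 above 0.5 N and y of match_box_1 in the frame of box_store between 0 and 0.21 m and x of match_box_1 in the frame of box_store between -0.03 and 0.03 m) or (contact force between the fingers and match_box_2 above 0.5 N and y of match_box_2 in the frame of box_store between 0 and 0.21 m and x of match_box_2 in the frame of box_store between -0.03 and 0.03 m) or (contact force between the fingers and match_box_3 above 0.5 N and y of match_box_3 in the frame of box_store between 0 and 0.21 m and x of match_box_3 in the frame of box_store between -0.03 and 0.03 m)).
It fails at once if the push stick feeds a box into the mouth more than 9 mm away from the fence ((contact force between push_stick and match_box_1 above 0.5 N and y of match_box_1 in the frame of box_store between -0.035 and 0.2 m and x of match_box_1 in the frame of box_store below -0.004 m) or (contact force between push_stick and match_box_2 above 0.5 N and y of match_box_2 in the frame of box_store between -0.035 and 0.2 m and x of match_box_2 in the frame of box_store below -0.004 m) or (contact force between push_stick and match_box_3 above 0.5 N and y of match_box_3 in the frame of box_store between -0.035 and 0.2 m and x of match_box_3 in the frame of box_store below -0.004 m)).
It fails at once if the mug, the lemon or the pepper mill is moved by more than 3 cm (distance of any of mug, lemon, pepper_mill from where it was at the start of the episode above 0.03 m).
Of match_box_1, match_box_2, match_box_3 only 2 to 3 are there at a start; the rules pass over those that are not, and their reading is None.
At some moment in a run one of match_box_1, match_box_2, match_box_3 may be knocked a few centimetres aside while the robot is not near it.
Once in a run the grip may slacken for a moment while it holds something.
It also fails if it takes over 210 s, if anything falls off the work surface, if the arm or the gripper's body presses on something with over 40 N, if the wrist force passes 120 N, or if a joint passes its speed limit or range.

## Working session

There is one attempt and no reset: what is moved stays moved. The work goes in short steps, Python scripts to look and compute and a shell command to move; the robot and the scene stay as the last step left them, time stands still between calls to the robot, and variables do not carry over. Pictures are saved under pics/ and viewed, at most 14 in all, crops included, and the job is handed in when it is done.

```bash
ls; mkdir -p pics; python3 - <<'E'
from rig import robot
import cv2,numpy as np
print(robot.grip_depth)
o=robot.get_obs();print(o['position'],o['tool_rot'],o['time'])
for n in("scene","side","wrist"):
    c=robot.camera(n);cv2.imwrite(f'pics/{n}0.png',cv2.cvtColor(c['img'],cv2.COLOR_RGB2BGR))
    print(n,c['fx'],c['cx'],c['cy'],c['xyz'],c['attitude'])
a=[cv2.imread(f'pics/{n}0.png') for n in("scene","side","wrist")]
cv2.imwrite('pics/a.png',cv2.resize(a[0],(800,600)))
E
```

```text
nudge.py
pics
rig.py
0.0187
[0.18181792 0.59719751 0.22157537] [ 1.47344228e-01  9.89084681e-01 -1.02817136e-03 -3.38113325e-04] 0.0
scene 405.2094939568678 253.1949788021115 186.46743027358568 [-0.09355539 -0.70547808  0.60185731] [ 0.80092644 -0.2613353   0.17207714 -0.5104999 ]
side 438.8063503919596 255.65150992383616 192.42506609106738 [0.11902226 1.39308472 0.6667118 ] [-0.12871304  0.81917487 -0.55052349  0.09648512]
wrist 297.3186396354542 259.5097085501471 193.58640214539074 [0.12010093 0.61531998 0.38402993] [0.79729364 0.59109592 0.07230988 0.09848726]
```

View pics/a.png

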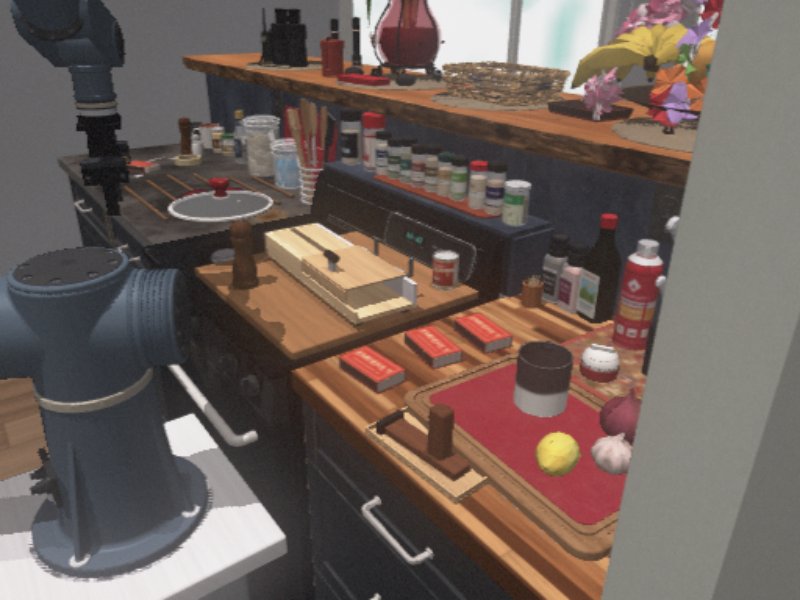

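View pics/side0.png

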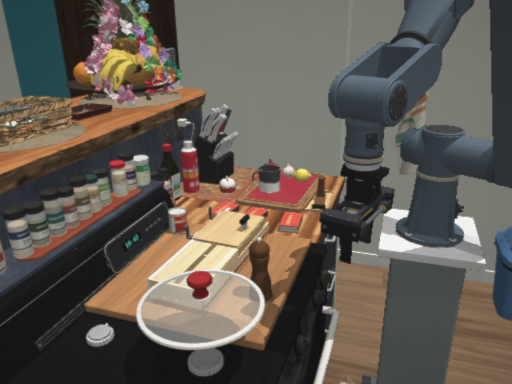

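View pics/wrist0.png

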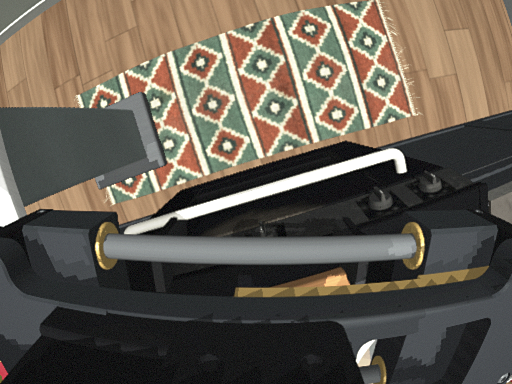

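```bash
cat > h.py <<'E'
from rig import robot
import cv2,numpy as np
from scipy.spatial.transform import Rotation as R
def load(n,save=None):
    c=robot.camera(n); c['n']=n
    if save: cv2.imwrite(save,cv2.cvtColor(c['img'],cv2.COLOR_RGB2BGR))
    return c
def ray(c,uv):
    uv=np.atleast_2d(uv).astype(float); x=(uv[:,0]-c['cx'])/c['fx']; y=(uv[:,1]-c['cy'])/c['fy']
    if c['n']=='wrist':
        r=np.hypot(x,y)+1e-12; d=np.c_[x/r*np.sin(r),y/r*np.sin(r),np.cos(r)]
    else: d=np.c_[x,y,np.ones_like(x)]
    return R.from_quat(c['attitude']).apply(d)
def onplane(c,uv,z):
    d=ray(c,uv); o=np.array(c['xyz']); return o+d*((z-o[2])/d[:,2])[:,None]
def proj(c,P):
    p=R.from_quat(c['attitude']).inv().apply(np.atleast_2d(P)-c['xyz'])
    if c['n']=='wrist':
        th=np.arctan2(np.hypot(p[:,0],p[:,1]),p[:,2]); s=np.hypot(p[:,0],p[:,1])+1e-12
        return np.c_[c['cx']+c['fx']*th*p[:,0]/s,c['cy']+c['fy']*th*p[:,1]/s]
    return np.c_[c['cx']+c['fx']*p[:,0]/p[:,2],c['cy']+c['fy']*p[:,1]/p[:,2]]
def tri(c1,a,c2,b):
    d1,d2=ray(c1,a)[0],ray(c2,b)[0]; A=np.c_[d1,-d2]
    t,*_=np.linalg.lstsq(A,np.array(c2['xyz'])-c1['xyz'],rcond=None)
    p,q=c1['xyz']+d1*t[0],c2['xyz']+d2*t[1]; return (p+q)/2,np.linalg.norm(p-q)
def redboxes(c,z=0.024,amin=60,amax=9e9):
    h=cv2.cvtColor(c['img'],cv2.COLOR_RGB2HSV); m=(((h[...,0]<9)|(h[...,0]>174))&(h[...,1]>150)&(h[...,2]>110)).astype(np.uint8)
    m=cv2.morphologyEx(m,cv2.MORPH_CLOSE,np.ones((5,5)))
    for k in cv2.findContours(m,0,1)[0]:
        if amin<cv2.contourArea(k)<amax:
            P=onplane(c,k[:,0],z)[:,:2]; r=cv2.minAreaRect(P.astype(np.float32)*1000)
            u=k[:,0].mean(0); print('px',u.round(),'ctr',np.round(r[0],1),'size',np.round(r[1],1),'ang',round(r[2],1))
E
python3 - <<'E'
from h import *
o=robot.get_obs();T=R.from_quat(o['tool_rot']);print(T.as_matrix().round(3))
c=load("wrist");print('cam rel tool',T.inv().apply(c['xyz']-o['position']),'\n',(T.inv()*R.from_quat(c['attitude'])).as_matrix().round(3))
for n in("scene","side"):
    c=load(n);print(n);redboxes(c)
    print(proj(c,[[.6,0,.02],[.5,.2,.02]]).round())
    x0,y0,x1,y1=(120,120,360,320) if n=='scene' else (100,180,360,310)
    cv2.imwrite(f'pics/{n}_crop.png',cv2.cvtColor(cv2.resize(c['img'][y0:y1,x0:x1],None,fx=3,fy=3,interpolation=cv2.INTER_CUBIC),cv2.COLOR_RGB2BGR))
E
```

```text
[[-0.957  0.291 -0.001]
 [ 0.291  0.957 -0.001]
 [ 0.    -0.002 -1.   ]]
cam rel tool [ 0.06436691 -0.00104095 -0.16232605] 
 [[ 0.001 -0.97  -0.243]
 [ 1.     0.001  0.001]
 [-0.001 -0.243  0.97 ]]
scene
px [344. 280.] ctr [ 544.4 -223.2] size [330.2 200.6] ang 86.9
px [238. 232.] ctr [443.7  85.1] size [ 63.7 109.7] ang 4.2
px [277. 218.] ctr [579.8  83.6] size [109.4  62.2] ang 81.8
px [310. 209.] ctr [694.6  68.9] size [108.8  62.2] ang 81.6
px [410. 178.] ctr [1145.6   18.8] size [227.7  75.2] ang 31.3
px [237.  76.] ctr [1838.  2111.8] size [427.8  94.6] ang 56.7
px [422.  69.] ctr [3572.3 1539.3] size [1383.1  123. ] ang 33.5
px [456.   7.] ctr [-896081.2 -491728.8] size [2802932.    19601.6] ang 29.1
[[301. 229.]
 [231. 211.]]
side
px [200. 279.] ctr [582.6 507.6] size [61.6 66.1] ang 17.0
px [180. 222.] ctr [791.5 216. ] size [ 31.5 112.9] ang 30.0
px [290. 219.] ctr [445.7  79.8] size [ 64.4 107.6] ang 3.8
px [255. 211.] ctr [578.7  53.2] size [63.3 59.9] ang 0.1
px [224. 206.] ctr [696.1  62.5] size [110.2  61.6] ang 80.3
px [ 84. 224.] ctr [1121.9  276.1] size [ 90.  558.5] ang 0.6
px [282. 190.] ctr [ 546.7 -213.1] size [316.6 193.5] ang 87.3
px [117. 163.] ctr [1383.3 -272.2] size [ 60.1 121. ] ang 34.2
px [190. 171.] ctr [1005.2 -294.9] size [ 71.5 564.1] ang 29.1
px [154.  83.] ctr [ 2699.6 -2817.2] size [ 199.4 1460. ] ang 24.7
[[255. 205.]
 [264. 233.]]
```

View pics/scene_crop.png

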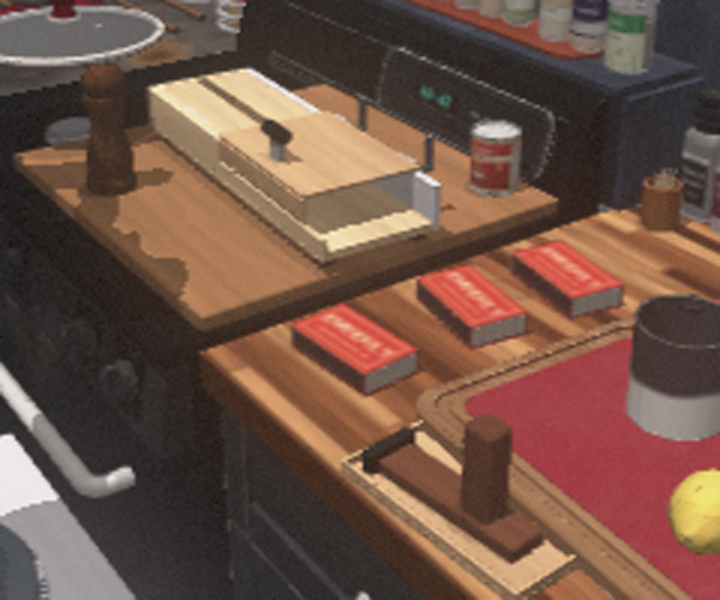

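View pics/side_crop.png

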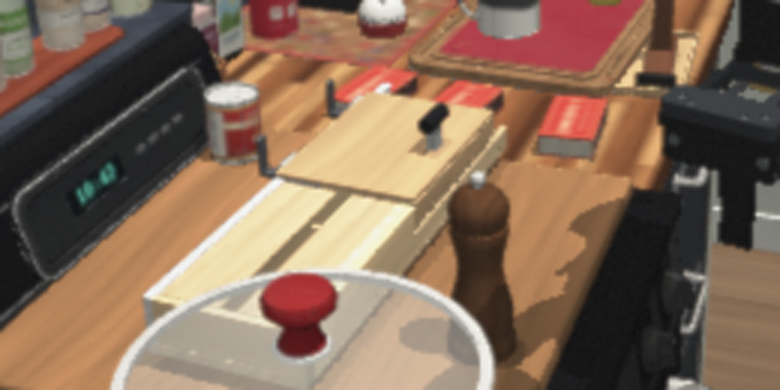

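```bash
python3 - <<'E'
from h import *
s=load("scene");d=load("side")
S=lambda x,y:np.array([[x/3+120-.3,y/3+120-.3]]); D=lambda x,y:np.array([[x/3+100-.3,y/3+180-.3]])
pr=lambda t,v:print(t,np.round(v,4))
pr('fence near top S',onplane(s,S(439,180),.09))
pr('roof front-left S',onplane(s,S(149,93),.09)); pr('roof fence-left S',onplane(s,S(249,68),.09))
pr('fence far top D',onplane(d,D(147,297),.09)); pr('fence mid D',onplane(d,D(270,182),.09))
pr('lid nearright S',onplane(s,S(306,195),.098)); pr('lid farright S',onplane(s,S(419,166),.098)); pr('lid frontleft S',onplane(s,S(220,140),.098))
pr('lid D corners',np.vstack([onplane(d,D(*p),.098) for p in((276,176),(413,199),(493,108),(372,93))]))
pr('lip end bottom S',onplane(s,S(325,262),.022))
pr('handle',tri(s,S(276,132),d,D(433,120))[0]); print(tri(s,S(276,132),d,D(433,120))[1])
pr('grip top S',onplane(s,S(487,424),.094)); 
pr('tray corners S',np.vstack([onplane(s,S(*p),.012) for p in((343,461),(418,421),(577,557),(515,596))]))
pr('mill top',tri(s,S(98,70),d,D(478,178))[0])
E
```

```text
fence near top S [[0.6309 0.1997 0.09  ]]
roof front-left S [[0.5027 0.6159 0.09  ]]
roof fence-left S [[0.6518 0.6289 0.09  ]]
fence far top D [[0.6508 0.6336 0.09  ]]
fence mid D [[0.6432 0.4319 0.09  ]]
lid nearright S [[0.4887 0.2332 0.098 ]]
lid farright S [[0.6249 0.2265 0.098 ]]
lid frontleft S [[0.4898 0.4113 0.098 ]]
lid D corners [[0.6359 0.4331 0.098 ]
 [0.4997 0.4372 0.098 ]
 [0.4888 0.2361 0.098 ]
 [0.6214 0.2367 0.098 ]]
lip end bottom S [[0.5037 0.2241 0.022 ]]
handle [0.5169 0.3352 0.1261]
0.0004008895398536581
grip top S [[ 0.3875 -0.1659  0.094 ]]
tray corners S [[ 0.3406 -0.0505  0.012 ]
 [ 0.4213 -0.042   0.012 ]
 [ 0.413  -0.2393  0.012 ]
 [ 0.3517 -0.2426  0.012 ]]
mill top [0.4064 0.5193 0.1702]
```

The rows are not in the units I measure in: shifts go in units of 50 mm and turns go in units of 0.05 rad. I convert before sending: -0.032 m is -0.64, -0.03 m is -0.6, -0.125 rad is -2.5.

```bash
echo '[0,0,-0.6,0,0,0,-0.6,0,0,0,-0.4,0,-0.64,-0.272,0,0,-0.64,-0.272,0,0,-0.64,-0.272,0,0,-0.64,-0.272,0,0,-0.64,-0.272,0,0,-0.64,-0.272,0,0,-0.64,-0.272,0,0,-0.64,-0.272,0,0,-0.64,-0.272,0,0,-0.64,-0.272,0,0,-0.64,-0.272,0,0,-0.64,-0.272,0,0,0,0,0,-2.5,0,0,0,-2.5,0,0,0,0,0,0,0,0]' > rows.txt && python3 nudge.py rows.txt; python3 - <<'E'
from h import *
c=load("wrist",'pics/w1.png')
o=robot.get_obs();print(R.from_quat(o['tool_rot']).as_matrix().round(3))
E
```

```text
time: 1.98
position: [0.5019, 0.3296, 0.3025]
tool_rot: [0.025, 1.0, 0.0, -0.0]
ft_force: [0.3, -0.1, 0.1]
grip_width: 0.0873
grip_force: 0.0
[[-0.999  0.049 -0.   ]
 [ 0.049  0.999 -0.   ]
 [ 0.    -0.    -1.   ]]
```

View pics/w1.png

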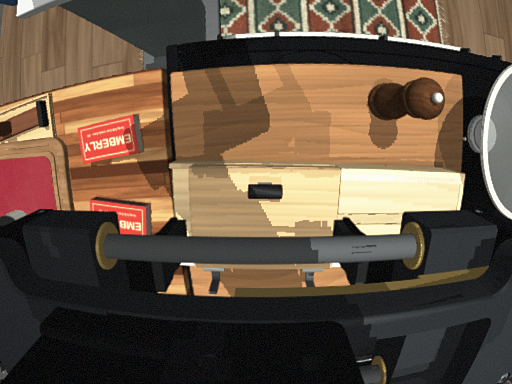

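```bash
python3 - <<'E'
from h import *
c=load("wrist"); cv2.imwrite('pics/w1c.png',cv2.cvtColor(cv2.resize(c['img'][140:290,150:350],None,fx=4,fy=4,interpolation=cv2.INTER_CUBIC),cv2.COLOR_RGB2BGR))
g=c['img'].astype(int).sum(2)
m=(g<120).astype(np.uint8); m[:,:240]=0;m[:,295:]=0;m[:180]=0;m[203:]=0
ys,xs=np.nonzero(m);print('bar px',xs.min(),xs.max(),ys.min(),ys.max(),xs.mean(),ys.mean())
for z in(.12,.126,.13): print(z,onplane(c,[[xs.mean(),ys.mean()],[xs.min(),ys.mean()],[xs.max(),ys.mean()]],z).round(4).tolist())
for n,p,z in(('lip end',(170,163),.062),('lidL',(188,168),.098),('lidR',(339,170),.098),('roofR',(463,172),.09),('stops',(213,291),.03),('stops',(308,290),.03)): print(n,onplane(c,[p],z).round(4))
E
```

```text
bar px 248 280 185 198 262.2992125984252 191.6771653543307
0.12 [[0.5211, 0.3312, 0.12], [0.5203, 0.3141, 0.12], [0.5221, 0.3523, 0.12]]
0.126 [[0.5196, 0.3312, 0.126], [0.5188, 0.3144, 0.126], [0.5206, 0.352, 0.126]]
0.13 [[0.5186, 0.3312, 0.13], [0.5178, 0.3147, 0.13], [0.5196, 0.3518, 0.13]]
lip end [[0.4874 0.2033 0.062 ]]
lidL [[0.4909 0.2382 0.098 ]]
lidR [[0.5025 0.4306 0.098 ]]
roofR [[0.5118 0.6381 0.09  ]]
stops [[0.715  0.2383 0.03  ]]
stops [[0.721 0.402 0.03 ]]
```

View pics/w1c.png

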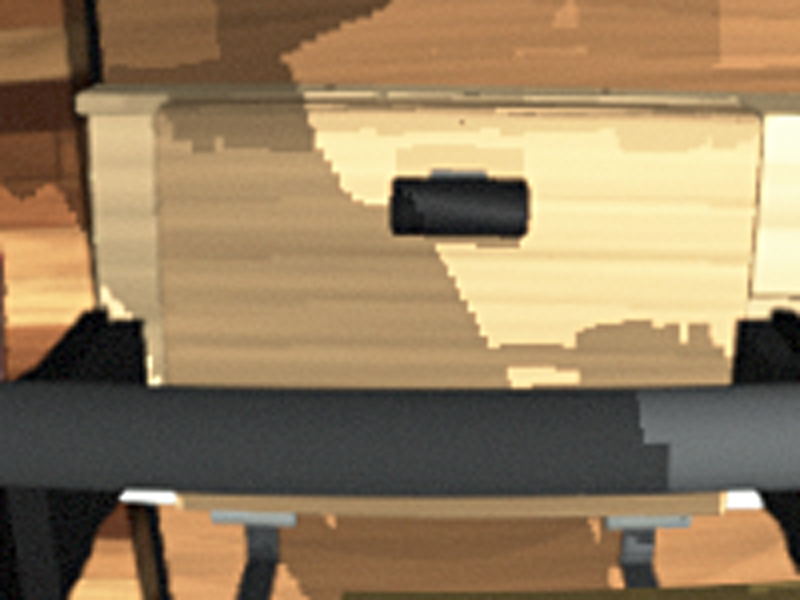

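```bash
echo '[-0.348,0.1,0.4,0,0,0,0.7,0,0,0,0.7,0,0,0,0.7,0,0,0,0.7,0,0,0,0.4,0,0,0,0.31,0,0,0,0,0,0,0,0,0]' > rows.txt && python3 nudge.py rows.txt && echo '[0,0,0,0,0,0,0,0,0,0,0,0,0,0,0,0,0,0,0,0,0,0,0,0,0,0,0,0,0,0,0,0]' > rows.txt && python3 nudge.py rows.txt 0.03 15
```

```text
time: 2.83
position: [0.5189, 0.3343, 0.1065]
tool_rot: [0.023, 1.0, -0.0, -0.001]
ft_force: [-0.3, 0.7, 1.1]
grip_width: 0.0871
grip_force: 0.0
time: 3.5
position: [0.5196, 0.334, 0.1072]
tool_rot: [0.023, 1.0, 0.0, 0.0]
ft_force: [-0.0, 1.1, 0.7]
grip_width: 0.0416
grip_force: 1.2
```

Converted, -0.0081 m is -0.162, -0.0093 m is -0.186.

```bash
echo '[-0.072,0,-0.186,0,-0.072,0,-0.184,0,-0.094,0,-0.162,0,-0.094,0,-0.162,0,-0.118,0,-0.148,0,-0.116,0,-0.146,0,-0.138,0,-0.128,0,-0.138,0,-0.126,0,-0.156,0,-0.106,0,-0.156,0,-0.106,0,-0.17,0,-0.082,0,-0.168,0,-0.08,0,0,0,0,0]' > rows.txt && python3 nudge.py rows.txt; echo '[-0.18,0,-0.056,0,-0.18,0,-0.054,0,-0.186,0,-0.028,0,-0.184,0,-0.026,0,-0.188,0,0,0,-0.188,0,0.002,0,-0.186,0,0.03,0,-0.186,0,0.028,0,-0.18,0,0.056,0,-0.178,0,0.056,0,-0.226,0,0.104,0,-0.154,0,0.086,0,0,0,0,0,0,0,0,0,0,0,0,0,0,0,0,0]' > rows.txt && python3 nudge.py rows.txt
```

```text
time: 4.58
position: [0.5971, 0.3299, 0.189]
tool_rot: [0.023, 1.0, -0.0, 0.002]
ft_force: [-1.6, 1.0, 1.7]
grip_width: 0.0398
grip_force: 15.0
time: 5.92
position: [0.7054, 0.3233, 0.1764]
tool_rot: [0.023, 1.0, -0.002, -0.001]
ft_force: [-0.8, -6.0, -1.3]
grip_width: 0.0398
grip_force: 15.0
```

```bash
echo '[0,0,0,0,0,0,0,0,0,0,0,0,0,0,-0.2,0,0,0,-0.6,0,0,0,-0.6,0,0,0,-0.6,0,0,0,-0.4,0,0.66,-0.38,0,0,0.66,-0.38,0,0,0.66,-0.38,0,0,0.66,-0.38,0,0,0.66,-0.38,0,0,0.66,-0.38,0,0,0,0,0,0,0,0,0,0,0,0,0,0]' > rows.txt && python3 nudge.py rows.txt 0.085;  python3 - <<'E'
from h import *
c=load("wrist",'pics/w2.png');redboxes(c,amin=300)
s=load("scene"); redboxes(s,amin=200,amax=1500)
i=s['img'][120:320,120:360]; j=c['img'][40:320,:]
a=cv2.resize(i,(480,400),interpolation=cv2.INTER_CUBIC); b=cv2.resize(c['img'],(512,384))
v=np.zeros((600,800,3),np.uint8); v[:300,:360]=cv2.resize(i,(360,300)); v[216:,288:]=b
cv2.imwrite('pics/v2.png',cv2.cvtColor(v,cv2.COLOR_RGB2BGR))
E
```

```text
time: 7.33
position: [0.5034, 0.2214, 0.2998]
tool_rot: [0.023, 1.0, 0.001, 0.003]
ft_force: [0.5, 0.1, 0.5]
grip_width: 0.0845
grip_force: 0.0
px [190. 281.] ctr [699.5  85.7] size [71.8 63.3] ang 83.0
px [176. 214.] ctr [579.6  81.5] size [109.8  70. ] ang 80.9
px [ 46. 184.] ctr [ 524.  -196.7] size [292.8 148.9] ang 88.4
px [167. 130.] ctr [445.5  81.7] size [ 62.3 110.6] ang 4.4
px [238. 232.] ctr [443.   84.2] size [ 63. 110.] ang 6.0
px [277. 218.] ctr [580.   83.2] size [107.9  61.3] ang 81.0
px [309. 209.] ctr [694.7  69.6] size [110.2  62.2] ang 81.6
px [410. 179.] ctr [1142.8   27.2] size [230.6  76.3] ang 26.6
```

View pics/v2.png

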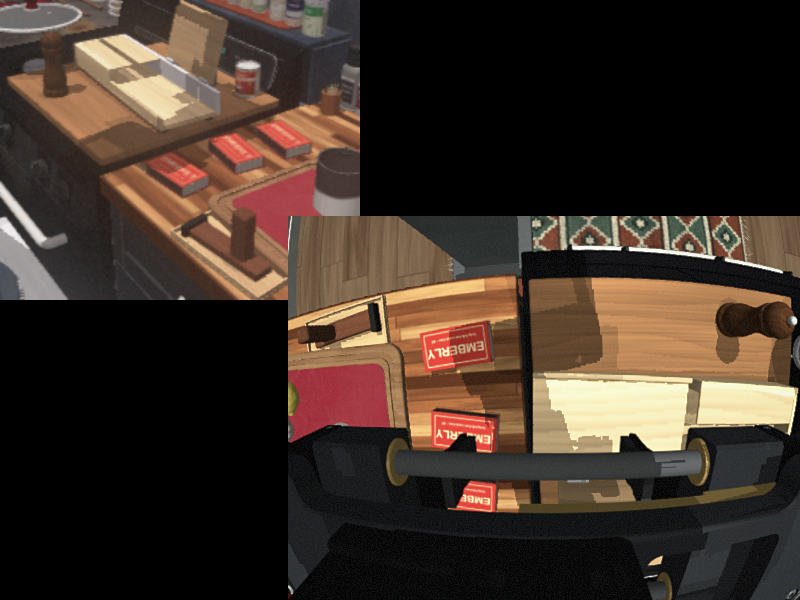

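```bash
python3 - <<'E'
from h import *
a=cv2.imread('pics/w2.png')[150:250,225:465]; s=load("scene",'pics/s2.png'); b=cv2.imread('pics/s2.png')[140:210,160:280]
v=np.zeros((600,800,3),np.uint8); v[:300,:720]=cv2.resize(a,(720,300),interpolation=cv2.INTER_CUBIC); v[305:585,:480]=cv2.resize(b,(480,280),interpolation=cv2.INTER_CUBIC)
cv2.imwrite('pics/v3.png',v)
E
```

```text
(no output)
```

View pics/v3.png

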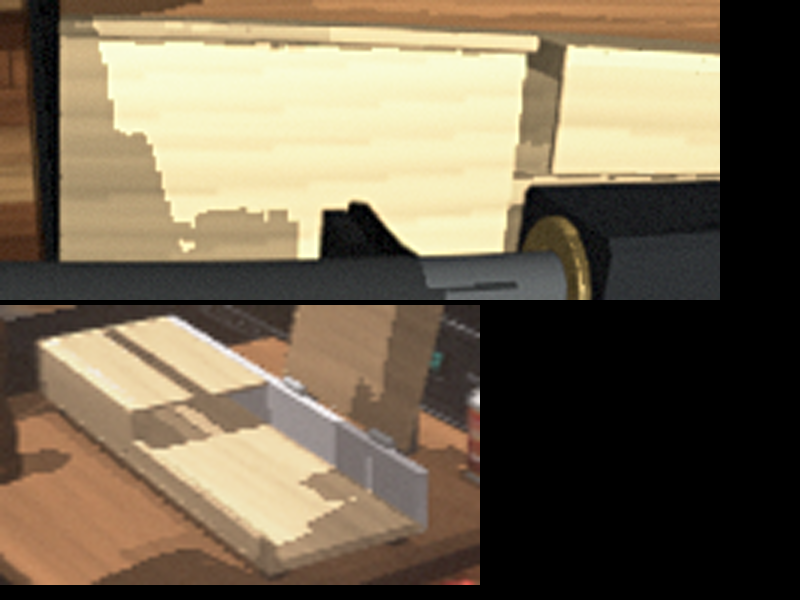

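```bash
python3 - <<'E'
from h import *
c=load("wrist"); s=load("scene")
W=lambda x,y,z:onplane(c,[[x/3+225-.3,y/3+150-.3]],z)[0,:2]
S=lambda x,y,z:onplane(s,[[x/4+160-.4,(y-305)/4+140-.4]],z)[0,:2]
L=[('lip inner a',W(100,38,.062),-.066,None),('lip inner b',W(527,52,.062),-.066,None),('floor end',W(60,130,.048),None,-.235),
('mouth roof a',W(562,48,.09),None,0),('mouth roof b',W(553,173,.09),None,0),
('S mouth front',S(133,410,.09),None,0),('S mouth rear',S(268,383,.09),.06,0),('S fence end',S(427,470,.09),.06,-.235),('S fence end bot',S(427,527,.048),.06,-.235),('S fence far',S(175,317,.09),None,.2)]
for yaw in(.046,.055):
  ex=np.array([np.cos(yaw),-np.sin(yaw)]);ey=np.array([np.sin(yaw),np.cos(yaw)])
  for n,p,a,b in L:
    print(n,p.round(4),'ox' , None if a is None else round(p@ex-a,4),'oy',None if b is None else round(p@ey-b,4))
  print('cand',yaw,np.array([.5755,.430])@ex,np.array([.5755,.430])@ey)
E
```

```text
lip inner a [0.496  0.2189] ox 0.5515 oy None
lip inner b [0.5088 0.4272] ox 0.5546 oy None
floor end [0.5414 0.1976] ox None oy 0.4573
mouth roof a [0.5023 0.4316] ox None oy 0.4543
mouth roof b [0.5624 0.4316] ox None oy 0.457
S mouth front [0.5008 0.4335] ox None oy 0.456
S mouth rear [0.6284 0.4213] ox 0.5483 oy 0.4498
S fence end [0.6263 0.1922] ox 0.5568 oy 0.4558
S fence end bot [0.6179 0.18  ] ox 0.5489 oy 0.4432
S fence far [0.6524 0.625 ] ox None oy 0.4543
cand 0.046 0.555118203366761 0.4560088050584763
lip inner a [0.496  0.2189] ox 0.5493 oy None
lip inner b [0.5088 0.4272] ox 0.5506 oy None
floor end [0.5414 0.1976] ox None oy 0.4621
mouth roof a [0.5023 0.4316] ox None oy 0.4586
mouth roof b [0.5624 0.4316] ox None oy 0.4619
S mouth front [0.5008 0.4335] ox None oy 0.4603
S mouth rear [0.6284 0.4213] ox 0.5442 oy 0.4552
S fence end [0.6263 0.1922] ox 0.5548 oy 0.4614
S fence end bot [0.6179 0.18  ] ox 0.5471 oy 0.4487
S fence far [0.6524 0.625 ] ox None oy 0.4599
cand 0.055 0.5509916973905988 0.4609863332102448
```

```bash
echo '[0.26,-0.708,0,0,0.26,-0.708,0,0,0.26,-0.708,0,0,0.26,-0.706,0,0,0,0,0,2.42,0,0,0.2,2.42,0,0,0.3,2.42,0,0,0.3,2.42,0,0,0.3,2.42,0,0,0.3,2.42,0,0,0.3,2.42,0,0,0.3,2.42,0,0,0.3,2.42,0,0,0.3,2.42,0,0,0.3,2.42,0,0,0.3,2.42,0,0,0,0,0,0,0,0]' > rows.txt && python3 nudge.py rows.txt 0.087; python3 - <<'E'
from h import *
o=robot.get_obs();print(o['q'].round(3) if hasattr(o['q'],'round') else o['q'],R.from_quat(o['tool_rot']).as_matrix().round(3)[:2,:2])
c=load("wrist"); redboxes(c,amin=300); redboxes(load("scene"),amin=200,amax=1500)
E
```

```text
time: 9.08
position: [0.4435, 0.0818, 0.1373]
tool_rot: [0.68, 0.734, -0.001, -0.001]
ft_force: [0.3, -0.2, 0.1]
grip_width: 0.0873
grip_force: 0.0
[-0.066  0.442  1.942  0.     0.759 -0.143] [[-0.076  0.997]
 [ 0.997  0.076]]
px [476. 193.] ctr [700.6  96.4] size [51.4 65.1] ang 81.1
px [393. 190.] ctr [583.2  88. ] size [96.8 63.1] ang 81.2
px [260. 183.] ctr [444.6  85.8] size [ 62.1 104.2] ang 4.4
px [238. 232.] ctr [443.6  84.9] size [ 61.4 110. ] ang 4.2
px [277. 218.] ctr [579.9  83.6] size [106.7  59.2] ang 81.1
px [310. 209.] ctr [694.6  69.8] size [109.8  61.8] ang 82.1
px [410. 179.] ctr [1142.2   30.2] size [227.7  75.7] ang 24.8
```

Converted, 0.001 m is 0.02, 0.035 m is 0.7.

```bash
echo '[0,0.02,0.6,0,0,0,0.7,0,0,0,0.7,0,0,0,0.4,0,0,0,0.26,0,0,0,0,0,0,0,0,0]' > rows.txt && python3 nudge.py rows.txt && echo '[0,0,0,0,0,0,0,0,0,0,0,0,0,0,0,0,0,0,0,0,0,0,0,0,0,0,0,0]' > rows.txt && python3 nudge.py rows.txt 0.05 20 && echo '[0,0,-0.4,0,0,0,-0.6,0,0,0,-0.7,0,0,0,-0.7,0,0,0,-0.6,0,0,0,0,0,0,0,0,0]' > rows.txt && python3 nudge.py rows.txt
```

```text
time: 9.77
position: [0.445, 0.0818, 0.0052]
tool_rot: [0.68, 0.733, 0.0, 0.0]
ft_force: [0.5, 0.4, 0.2]
grip_width: 0.0868
grip_force: 0.0
time: 10.35
position: [0.4446, 0.0818, 0.0057]
tool_rot: [0.681, 0.733, 0.0, 0.0]
ft_force: [-0.2, 0.5, 7.8]
grip_width: 0.0631
grip_force: 20.0
time: 10.93
position: [0.4452, 0.0818, 0.1565]
tool_rot: [0.681, 0.733, 0.001, 0.002]
ft_force: [0.5, 0.1, -1.7]
grip_width: 0.0628
grip_force: 20.0
```

```bash
echo '[0,0,0,-2.408,0,0,0,-2.408,0,0,0,-2.408,0,0,0,-2.408,0,0,0,-2.408,0,0,0,-2.408,0,0,0,-2.408,0,0,0,-2.408,0,0,0,-2.408,0,0,0,-2.408,0,0,0,-2.408,0,0,0,-2.408,0,0,0,0]' > rows.txt && python3 nudge.py rows.txt && echo '[-0.288,0.748,0,0,-0.288,0.748,0,0,-0.288,0.748,0,0,-0.288,0.748,0,0,-0.288,0.748,0,0,-0.288,0.748,0,0,-0.288,0.748,0,0,-0.288,0.748,0,0,0,0,0.6,0,0,0,0.6,0,0,0,0.32,0,0,0,0,0,0,0,0,0]' > rows.txt && python3 nudge.py rows.txt;  python3 - <<'E'
from h import *
o=robot.get_obs();print(R.from_quat(o['tool_rot']).as_matrix().round(3)[:2,:2])
redboxes(load("scene"),amin=150,amax=1500)
E
```

```text
time: 12.02
position: [0.4427, 0.0818, 0.1531]
tool_rot: [0.026, 1.0, 0.0, -0.002]
ft_force: [-0.3, 0.4, -1.7]
grip_width: 0.0628
grip_force: 20.0
time: 13.1
position: [0.5734, 0.3737, 0.0761]
tool_rot: [0.027, 1.0, -0.001, -0.003]
ft_force: [1.3, -0.7, -1.1]
grip_width: 0.063
grip_force: 20.0
[[-0.998  0.055]
 [ 0.055  0.998]]
px [277. 218.] ctr [580.  84.] size [109.4  61.6] ang 81.0
px [309. 209.] ctr [693.9  68.9] size [109.3  62.1] ang 82.5
px [410. 179.] ctr [1144.8   20.8] size [225.6  75.7] ang 30.1
```

```bash
echo '[0,0,0.2,0,0,0,0.12,0,0,0,0.08,0,0,0,0.04,0,0,0,0,0,0,0,0,0]' > rows.txt && python3 nudge.py rows.txt - 12 && echo '[-0.04,0,0,0,-0.04,0,0,0,0,0,0,0,0,0,0,0]' > rows.txt && python3 nudge.py rows.txt
```

```text
time: 13.65
position: [0.5754, 0.3745, 0.0572]
tool_rot: [0.027, 1.0, 0.0, 0.0]
ft_force: [-0.5, -0.1, -0.6]
grip_width: 0.0634
grip_force: 12.0
time: 13.98
position: [0.5772, 0.3744, 0.0569]
tool_rot: [0.027, 1.0, -0.0, -0.002]
ft_force: [-4.7, 1.4, 1.4]
grip_width: 0.0629
grip_force: 12.0
```

```bash
echo '[0,0,0.04,0,0,0,0.02,0,0,0,0,0,-0.04,0,0,0,-0.04,0,0,0,0,0,0,0,0,0,0,0]' > rows.txt && python3 nudge.py rows.txt; echo '[0,0,0,0,0,0,0,0,0,0,-0.2,0,0,0,-0.6,0,0,0,-0.7,0,0,0,-0.7,0,0,0,0,0]' > rows.txt && python3 nudge.py rows.txt 0.07; python3 - <<'E'
from h import *
redboxes(load("scene"),z=.072,amin=150,amax=1500); w=load("wrist");redboxes(w,z=.072,amin=150)
E
```

```text
time: 14.57
position: [0.5774, 0.3742, 0.0538]
tool_rot: [0.027, 1.0, -0.001, -0.006]
ft_force: [-11.3, 1.8, 5.0]
grip_width: 0.0631
grip_force: 12.0
time: 15.15
position: [0.5895, 0.3762, 0.1738]
tool_rot: [0.027, 1.0, 0.004, 0.009]
ft_force: [-0.5, 0.6, 0.5]
grip_width: 0.0697
grip_force: 0.0
px [277. 218.] ctr [524.5  18.9] size [101.6  57.4] ang 81.0
px [309. 209.] ctr [629.8   5.3] size [100.9  57. ] ang 80.9
px [409. 179.] ctr [1044.6  -41.8] size [206.8  69.2] ang 31.9
px [ 39. 188.] ctr [570.6 126.9] size [93.1 57.6] ang 80.8
px [257. 176.] ctr [576.1 373. ] size [ 61.3 108.8] ang 86.8
```

The rows are not in the units I measure in: shifts go in units of 50 mm and turns go in units of 0.05 rad. I convert before sending: -0.0363 m is -0.726, -0.002 m is -0.04.

```bash
echo '[-0.02,-0.726,0,0,-0.04,-0.726,0,0,-0.04,-0.726,0,0,-0.04,-0.726,0,0,-0.04,-0.726,0,0,-0.04,-0.726,0,0,-0.04,-0.726,0,0,0,-0.726,0,0,0,0,0,0]' > rows.txt && python3 nudge.py rows.txt 0.087 && echo '[0,0,0,2.39,0,0,0,2.39,0,0,0,2.39,0,0,0,2.39,0,0,0,2.39,0,0,0,2.39,0,0,0,2.39,0,0,0,2.39,0,0,0,2.39,0,0,0,2.39,0,0,0,2.39,0,0,0,2.39,0,0,0,2.39,0,0,0,2.39,0,0,0,0,0,0,0,0]' > rows.txt && python3 nudge.py rows.txt; python3 - <<'E'
from h import *
o=robot.get_obs();print(R.from_quat(o['tool_rot']).as_matrix().round(3)[:2,:2])
redboxes(load("scene"),amin=150,amax=1500); w=load("wrist");redboxes(w,amin=150)
E
```

```text
time: 16.0
position: [0.5803, 0.0768, 0.1628]
tool_rot: [0.029, 1.0, -0.002, -0.001]
ft_force: [0.6, 0.7, 0.6]
grip_width: 0.0871
grip_force: 0.0
time: 17.33
position: [0.5803, 0.0834, 0.1631]
tool_rot: [0.759, 0.651, -0.001, -0.0]
ft_force: [0.1, 0.4, 0.1]
grip_width: 0.0873
grip_force: 0.0
[[ 0.152  0.988]
 [ 0.988 -0.152]]
px [278. 218.] ctr [580.4  82.3] size [106.6  58.7] ang 81.4
px [310. 209.] ctr [695.5  68.7] size [108.7  60.4] ang 81.6
px [409. 179.] ctr [1142.7   27.2] size [227.2  76.3] ang 26.6
px [221. 171.] ctr [635.  472.8] size [ 60.2 113.6] ang 86.6
px [260. 183.] ctr [581.7  81. ] size [110.2  62.6] ang 80.8
px [366. 179.] ctr [696.1  66.8] size [110.5  62.8] ang 81.2
px [406.   5.] ctr [778.2 262.5] size [52.4 15.4] ang 3.6
```

Converted, -0.0015 m is -0.03, 0.001 m is 0.02.

```bash
echo '[-0.03,0.02,0.7,0,0,0,0.7,0,0,0,0.7,0,0,0,0.6,0,0,0,0.3,0,0,0,0.15,0,0,0,0,0,0,0,0,0]' > rows.txt && python3 nudge.py rows.txt && echo '[0,0,0,0,0,0,0,0,0,0,0,0,0,0,0,0,0,0,0,0,0,0,0,0,0,0,0,0]' > rows.txt && python3 nudge.py rows.txt 0.05 20 && echo '[0,0,-0.4,0,0,0,-0.6,0,0,0,-0.7,0,0,0,-0.7,0,0,0,-0.6,0,0,0,0,0,0,0,0,0]' > rows.txt && python3 nudge.py rows.txt; python3 - <<'E'
from h import *
redboxes(load("scene"),amin=150,amax=1500)
E
```

```text
time: 18.1
position: [0.582, 0.0817, 0.0067]
tool_rot: [0.76, 0.65, 0.0, 0.0]
ft_force: [0.6, -0.9, 0.3]
grip_width: 0.0866
grip_force: 0.0
time: 18.68
position: [0.5817, 0.0817, 0.0072]
tool_rot: [0.76, 0.65, 0.0, 0.0]
ft_force: [-1.2, 0.7, 5.3]
grip_width: 0.0629
grip_force: 20.0
time: 19.27
position: [0.5827, 0.0817, 0.1583]
tool_rot: [0.76, 0.65, 0.002, 0.002]
ft_force: [-0.4, -0.0, -1.6]
grip_width: 0.0631
grip_force: 20.0
px [310. 209.] ctr [693.7  69.1] size [108.2  59.2] ang 82.9
px [409. 180.] ctr [1145.4   20.5] size [223.8  72. ] ang 30.9
px [221. 171.] ctr [634.4 472.8] size [ 60.9 115. ] ang 87.0
```

Converted, -0.1197 rad is -2.394.

```bash
echo '[0,0,0,-2.394,0,0,0,-2.394,0,0,0,-2.394,0,0,0,-2.394,0,0,0,-2.394,0,0,0,-2.394,0,0,0,-2.394,0,0,0,-2.394,0,0,0,-2.394,0,0,0,-2.394,0,0,0,-2.394,0,0,0,-2.394,0,0,0,-2.394,0,0,0,-2.394,0,0,0,0]' > rows.txt && python3 nudge.py rows.txt && echo '[0.074,0.69,0,0,0.074,0.69,0,0,0.074,0.69,0,0,0.074,0.69,0,0,0.074,0.69,0,0,0.074,0.69,0,0,0,0,0.6,0,0,0,0.6,0,0,0,0.36,0,0,0,0,0,0,0,0,0,0,0,0,0]' > rows.txt && python3 nudge.py rows.txt;  python3 - <<'E'
from h import *
o=robot.get_obs();print(R.from_quat(o['tool_rot']).as_matrix().round(3)[:2,:2])
redboxes(load("scene"),amin=150,amax=1500);redboxes(load("scene"),z=.072,amin=150,amax=1500);
E
```

```text
time: 20.57
position: [0.5798, 0.0817, 0.1539]
tool_rot: [0.024, 1.0, 0.0, -0.003]
ft_force: [-0.6, 0.2, -0.6]
grip_width: 0.0629
grip_force: 20.0
time: 21.57
position: [0.5702, 0.2895, 0.0786]
tool_rot: [0.026, 1.0, 0.0, 0.0]
ft_force: [0.1, 0.0, -0.8]
grip_width: 0.0633
grip_force: 20.0
[[-0.999  0.052]
 [ 0.052  0.999]]
px [309. 209.] ctr [693.6  69. ] size [108.8  63.9] ang 81.8
px [409. 179.] ctr [1147.   20.] size [220.7  71.7] ang 31.6
px [310. 209.] ctr [629.2   5.2] size [101.1  57. ] ang 81.6
px [409. 179.] ctr [1044.5  -36.4] size [199.2  67.8] ang 30.1
```

Converted, 0.01 m is 0.2, 0.006 m is 0.12.

```bash
echo '[0,0,0.2,0,0,0,0.12,0,0,0,0.08,0,0,0,0.06,0,0,0,0.02,0,0,0,0,0,-0.04,0,0,0,-0.04,0,0,0,-0.04,0,0,0,-0.04,0,0,0,0,0,0,0,0,0,0,0]' > rows.txt && python3 nudge.py rows.txt - 12
```

```text
time: 22.67
position: [0.5717, 0.2895, 0.0544]
tool_rot: [0.025, 1.0, -0.001, -0.006]
ft_force: [-11.1, 1.4, 8.7]
grip_width: 0.0631
grip_force: 12.0
```

Converted, -0.035 m is -0.7, -0.03 m is -0.6.

```bash
echo '[0,0,0,0,0,0,0,0,0.06,0,-0.2,0,0,0,-0.6,0,0,0,-0.7,0,0,0,-0.7,0,0,0,0,0,0,0,0,0]' > rows.txt && python3 nudge.py rows.txt 0.07; python3 - <<'E'
from h import *
s=load("scene");w=load("wrist");redboxes(w,z=.072,amin=150)
for p in((497,190),(662,228)): print(onplane(s,[[p[0]/3+120,p[1]/3+120]],.022))
E
```

```text
time: 23.33
position: [0.5772, 0.2899, 0.1682]
tool_rot: [0.025, 1.0, 0.001, 0.004]
ft_force: [-0.8, -0.2, -0.4]
grip_width: 0.0703
grip_force: 0.0
px [349. 184.] ctr [571.  373.3] size [62.1 99.9] ang 87.0
px [259. 181.] ctr [566.3 288.6] size [61.3 99.6] ang 87.1
px [  5. 172.] ctr [538.8  -4.9] size [ 38.  137.5] ang 74.3
[[0.76361682 0.25594055 0.022     ]]
[[0.84469777 0.07574734 0.022     ]]
```

Converted, -0.0358 m is -0.716, -0.0323 m is -0.646.

```bash
echo '[0,-0.716,0,0,0,-0.716,0,0,0,-0.716,0,0,0,-0.716,0,0,0,-0.716,0,0,0,-0.716,0,0,-0.646,0,0,0,-0.646,0,0,0,-0.646,0,0,0,-0.646,0,0,0,0,0,0,0]' > rows.txt && python3 nudge.py rows.txt 0.087 && echo '[0,0,0,2.376,0,0,0,2.376,0,0,0,2.376,0,0,0,2.376,0,0,0,2.376,0,0,0,2.376,0,0,0,2.376,0,0,0,2.376,0,0,0,2.376,0,0,0,2.376,0,0,0,2.376,0,0,0,2.376,0,0,0,2.376,0,0,0,2.376,0,0,0,0,0,0,0,0]' > rows.txt && python3 nudge.py rows.txt; python3 - <<'E'
from h import *
o=robot.get_obs();print(R.from_quat(o['tool_rot']).as_matrix().round(3)[:2,:2])
redboxes(load("scene"),amin=150,amax=1500); w=load("wrist");redboxes(w,amin=150)
E
```

```text
time: 24.35
position: [0.6986, 0.0668, 0.1624]
tool_rot: [0.026, 1.0, -0.0, 0.003]
ft_force: [0.4, 0.0, 0.5]
grip_width: 0.0868
grip_force: 0.0
time: 25.68
position: [0.6918, 0.0683, 0.1628]
tool_rot: [0.755, 0.656, -0.001, -0.001]
ft_force: [-0.2, 0.6, 0.4]
grip_width: 0.087
grip_force: 0.0
[[ 0.139  0.99 ]
 [ 0.99  -0.139]]
px [310. 209.] ctr [694.9  68.5] size [109.   59.5] ang 82.9
px [410. 179.] ctr [1146.3   31.1] size [219.4  73.8] ang 24.8
px [227. 176.] ctr [631.3 426.1] size [154.5 114.6] ang 86.9
px [262. 182.] ctr [696.1  66.3] size [111.1  61.7] ang 81.0
px [96. 11.] ctr [534.2 289.2] size [ 46.8 131.1] ang 68.8
```

Converted, 0.0035 m is 0.07, 0.035 m is 0.7.

```bash
echo '[0,0.07,0.7,0,0,0,0.7,0,0,0,0.7,0,0,0,0.6,0,0,0,0.3,0,0,0,0.15,0,0,0,0,0,0,0,0,0]' > rows.txt && python3 nudge.py rows.txt && echo '[0,0,0,0,0,0,0,0,0,0,0,0,0,0,0,0,0,0,0,0,0,0,0,0,0,0,0,0]' > rows.txt && python3 nudge.py rows.txt 0.05 20 && echo '[0,0,-0.4,0,0,0,-0.6,0,0,0,-0.7,0,0,0,-0.7,0,0,0,-0.6,0,0,0,0,0,0,0,0,0]' > rows.txt && python3 nudge.py rows.txt && echo '[0,0,0,-2.38,0,0,0,-2.38,0,0,0,-2.38,0,0,0,-2.38,0,0,0,-2.38,0,0,0,-2.38,0,0,0,-2.38,0,0,0,-2.38,0,0,0,-2.38,0,0,0,-2.38,0,0,0,-2.38,0,0,0,-2.38,0,0,0,-2.38,0,0,0,-2.38,0,0,0,0,0,0,0,0]' > rows.txt && python3 nudge.py rows.txt; python3 - <<'E'
from h import *
o=robot.get_obs();print(R.from_quat(o['tool_rot']).as_matrix().round(3)[:2,:2])
redboxes(load("scene"),z=.072,amin=150,amax=2500)
E
```

```text
time: 26.45
position: [0.6975, 0.0678, 0.008]
tool_rot: [0.756, 0.655, 0.001, 0.001]
ft_force: [0.9, 0.1, 0.3]
grip_width: 0.0872
grip_force: 0.0
time: 27.03
position: [0.6967, 0.0678, 0.0079]
tool_rot: [0.756, 0.655, 0.0, 0.0]
ft_force: [-1.5, 0.3, 5.4]
grip_width: 0.0632
grip_force: 20.0
time: 27.62
position: [0.6979, 0.0677, 0.1592]
tool_rot: [0.756, 0.655, 0.002, 0.002]
ft_force: [0.1, -0.4, -0.8]
grip_width: 0.063
grip_force: 20.0
time: 28.95
position: [0.6951, 0.0679, 0.1545]
tool_rot: [0.025, 1.0, 0.0, -0.002]
ft_force: [-0.2, 0.5, -0.3]
grip_width: 0.0632
grip_force: 20.0
[[-0.999  0.05 ]
 [ 0.05   0.999]]
px [409. 180.] ctr [1042.2  -40.5] size [206.4  65.6] ang 30.9
px [228. 176.] ctr [571.7 333.2] size [141.7 105.2] ang 86.4
```

Converted, 0.0342 m is 0.684, 0.0333 m is 0.666.

```bash
echo '[0.684,0,0,0,0.684,0,0,0,0.684,0,0,0,0.684,0,0,0,0,0.666,0,0,0,0.666,0,0,0,0.666,0,0,0,0.666,0,0,0,0,0.6,0,0,0,0.6,0,0,0,0.3,0,0,0,0,0,0,0,0,0,0,0,0,0]' > rows.txt && python3 nudge.py rows.txt
```

```text
time: 30.17
position: [0.5667, 0.2073, 0.0826]
tool_rot: [0.024, 1.0, 0.0, 0.0]
ft_force: [0.8, -0.3, -0.8]
grip_width: 0.0628
grip_force: 20.0
```

```bash
echo '[0,0,0.2,0,0,0,0.16,0,0,0,0.1,0,0,0,0.08,0,0,0,0,0,-0.04,0,0,0,-0.04,0,0,0,-0.04,0,0,0,0,0,0,0,0,0,0,0]' > rows.txt && python3 nudge.py rows.txt - 12; python3 - <<'E'
from h import *
redboxes(load("scene"),z=.072,amin=150,amax=3500)
E
```

```text
time: 31.0
position: [0.5706, 0.2075, 0.0575]
tool_rot: [0.024, 1.0, 0.0, -0.001]
ft_force: [-7.7, 0.7, 13.8]
grip_width: 0.0627
grip_force: 12.0
px [410. 178.] ctr [1051.7  -28.2] size [185.8  67.3] ang 26.6
px [230. 180.] ctr [568.6 292. ] size [224.5 102.5] ang 87.0
```

```bash
echo '[0,0,0,0,0,0,0,0,0.04,0,-0.2,0,0,0,-0.6,0,0,0,-0.7,0,0,0,-0.7,0,0,0,-0.7,0,0,0,-0.4,0,0,0,0,0,0,0,0,0]' > rows.txt && python3 nudge.py rows.txt 0.07; python3 - <<'E'
from h import *
w=load("wrist",'pics/w4.png');redboxes(w,z=.072,amin=150)
s=load("scene",'pics/s4.png');redboxes(s,z=.072,amin=150,amax=3500)
v=np.zeros((384,800,3),np.uint8);v[:,:512]=cv2.imread('pics/w4.png');v[:216,512:]=cv2.resize(cv2.imread('pics/s4.png')[140:230,160:280],(288,216));v[216:,512:]=cv2.resize(cv2.imread('pics/s4.png')[240:338,220:350],(288,168))
cv2.imwrite('pics/v4.png',v)
E
```

```text
time: 31.88
position: [0.571, 0.2072, 0.222]
tool_rot: [0.024, 1.0, 0.0, 0.002]
ft_force: [-0.0, 0.2, -0.7]
grip_width: 0.0705
grip_force: 0.0
px [400. 176.] ctr [575.8 372.8] size [ 62.1 109.4] ang 86.4
px [259. 184.] ctr [575.1 205.4] size [ 70.3 117.1] ang 87.3
px [333. 176.] ctr [570.6 288. ] size [ 62.2 109.3] ang 86.9
px [ 41. 159.] ctr [531.7 -93.8] size [156.5 141.4] ang 86.5
px [409. 179.] ctr [1043.9  -41. ] size [206.4  69.4] ang 31.3
px [234. 179.] ctr [596.1 293.1] size [220.5 155.4] ang 88.0
```

View pics/v4.png

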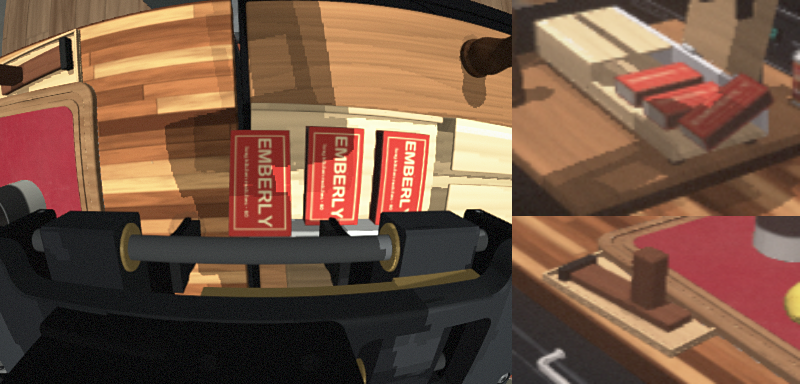

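```bash
python3 - <<'E'
from h import *
w=load("wrist");print(onplane(w,[[262,130],[333,127],[405,130]],.072).round(4),onplane(w,[[262,130]],.068).round(4))
E
echo '[0,0,0.6,0,0,0,0.7,0,0,0,0.7,0,0,0,0.6,0,0,0,0.4,0,0,0,0.2,0,0,0,0,0,0,0,0,0]' > rows.txt && python3 nudge.py rows.txt 0.07; echo '[0,0,0,0,0,0,0,0,0,0,0,0,0,0,0,0,0,0,0,0,0,0,-0.12,0,0,0,-0.12,0,0,0,0,0]' > rows.txt && python3 nudge.py rows.txt 0.05 10
```

```text
[[0.5141 0.2108 0.072 ]
 [0.513  0.2858 0.072 ]
 [0.5158 0.3715 0.072 ]] [[0.5142 0.2109 0.068 ]]
time: 32.7
position: [0.5697, 0.2071, 0.0591]
tool_rot: [0.024, 1.0, -0.0, -0.001]
ft_force: [0.1, -0.0, 0.2]
grip_width: 0.0701
grip_force: 0.0
time: 33.37
position: [0.5707, 0.2073, 0.0733]
tool_rot: [0.024, 1.0, 0.0, 0.001]
ft_force: [-0.8, 0.3, -0.4]
grip_width: 0.0632
grip_force: 10.0
```

Converted, 0.006 m is 0.12, 0.005 m is 0.1.

```bash
echo '[0.12,0,0,0,0.12,0,0,0,0.12,0,0,0,0,0,0,0,0,0,0.12,0,0,0,0.1,0,0,0,0.08,0,0,0,0.04,0,0,0,0,0,0,0,0,0]' > rows.txt && python3 nudge.py rows.txt; python3 - <<'E'
from h import *
s=load("scene",'pics/s5.png');d=load("side",'pics/d5.png')
redboxes(s,z=.072,amin=150,amax=3500)
v=np.zeros((300,800,3),np.uint8);v[:,:400]=cv2.resize(cv2.imread('pics/s5.png')[140:230,160:280],(400,300));v[:,400:]=cv2.resize(cv2.imread('pics/d5.png')[180:270,180:300],(400,300))
cv2.imwrite('pics/v5.png',v)
E
```

```text
time: 34.2
position: [0.5519, 0.2079, 0.0545]
tool_rot: [0.024, 1.0, -0.0, -0.001]
ft_force: [-0.4, 0.1, -1.1]
grip_width: 0.0633
grip_force: 10.0
px [226. 182.] ctr [548.8 290.4] size [228.5  81.7] ang 81.1
px [409. 179.] ctr [1040.4  -30.2] size [210.6  68. ] ang 24.3
```

View pics/v5.png

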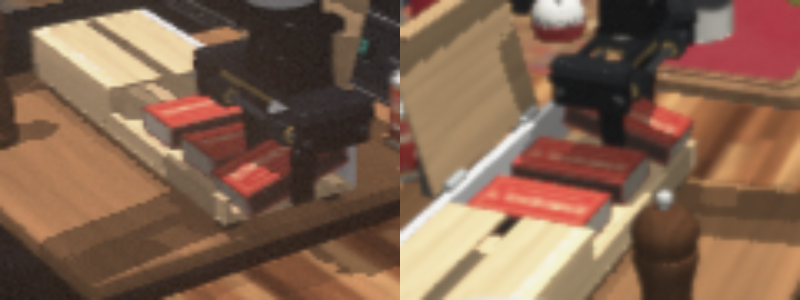

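Converted, -0.003 m is -0.06.

```bash
echo '[-0.06,0,0,0,-0.06,0,0,0,0,0,0,0,0,0,0,0]' > rows.txt && python3 nudge.py rows.txt ; echo '[0,0,0,0,0,0,0,0,0,0,0,0,0,0,-0.4,0,0,0,-0.7,0,0,0,-0.7,0,0,0,-0.7,0,0,0,-0.7,0,0,0,0,0,0,0,0,0]' > rows.txt && python3 nudge.py rows.txt 0.07; python3 - <<'E'
from h import *
w=load("wrist",'pics/w6.png');redboxes(w,z=.072,amin=150)
s=load("scene",'pics/s6.png');d=load("side",'pics/d6.png')
redboxes(s,z=.072,amin=150,amax=3500)
v=np.zeros((300,800,3),np.uint8);v[:,:400]=cv2.resize(cv2.imread('pics/s6.png')[140:230,160:280],(400,300));v[:,400:]=cv2.resize(cv2.imread('pics/d6.png')[180:270,180:300],(400,300))
cv2.imwrite('pics/v6.png',v)
E
```

```text
time: 34.63
position: [0.5585, 0.2077, 0.055]
tool_rot: [0.024, 1.0, 0.0, 0.0]
ft_force: [0.0, 1.0, -1.2]
grip_width: 0.0633
grip_force: 10.0
time: 35.47
position: [0.5596, 0.2081, 0.2178]
tool_rot: [0.024, 1.0, 0.001, 0.003]
ft_force: [-0.8, 0.0, -0.2]
grip_width: 0.0698
grip_force: 0.0
px [399. 185.] ctr [575.7 372.8] size [ 62.1 109.2] ang 86.6
px [333. 187.] ctr [571. 288.] size [ 62.3 109.9] ang 87.0
px [258. 182.] ctr [562.7 205.8] size [ 61.7 108.9] ang 87.2
px [ 39. 163.] ctr [524.6 -92.3] size [154.3 130.8] ang 86.8
px [409. 179.] ctr [1041.6  -29.3] size [207.5  69.3] ang 24.4
px [234. 181.] ctr [567.1 292.3] size [223.6 104.6] ang 85.3
```

View pics/v6.png

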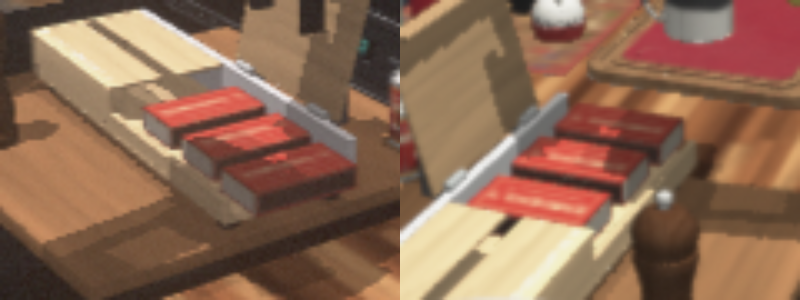

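Converted, -0.003 m is -0.06, 0.035 m is 0.7.

```bash
echo '[-0.06,0,0.6,0,0,0,0.7,0,0,0,0.7,0,0,0,0.6,0,0,0,0.4,0,0,0,0.22,0,0,0,0,0,0,0,0,0]' > rows.txt && python3 nudge.py rows.txt 0.07; echo '[0,0,0,0,0,0,0,0,0,0,0,0,0,0,0,0,-0.04,0,0,0,-0.04,0,0,0,-0.04,0,0,0,0,0,0,0,0,0,0,0]' > rows.txt && python3 nudge.py rows.txt 0.05 8
```

```text
time: 36.28
position: [0.5604, 0.2074, 0.0526]
tool_rot: [0.024, 1.0, -0.0, -0.001]
ft_force: [0.5, 0.2, 1.1]
grip_width: 0.07
grip_force: 0.0
time: 37.03
position: [0.5651, 0.2075, 0.0544]
tool_rot: [0.024, 1.0, -0.0, -0.002]
ft_force: [-4.2, -0.1, 6.4]
grip_width: 0.063
grip_force: 8.0
```

Converted, -0.0346 m is -0.692, 0.0145 m is 0.29.

```bash
echo '[0,0,0,0,0,0,0,0,0.02,0,-0.4,0,0,0,-0.7,0,0,0,-0.7,0,0,0,-0.7,0,0,0,-0.7,0,0,0,-0.2,0,0.29,-0.692,0,0,0.29,-0.692,0,0,0.29,-0.692,0,0,0.29,-0.692,0,0,0.29,-0.692,0,0,0.29,-0.692,0,0,0.29,-0.692,0,0,0.29,-0.692,0,0,0.29,-0.692,0,0,0.29,-0.692,0,0]' > rows.txt && python3 nudge.py rows.txt 0.07;echo '[0.14,-0.34,0,0,0,0,0,0,0,0,0,0]' > rows.txt && python3 nudge.py rows.txt 0.06; python3 - <<'E'
from h import *
w=load("wrist",'pics/w7.png'); o=robot.get_obs();print(R.from_quat(o['tool_rot']).as_matrix().round(3)[:2,:2])
redboxes(load("scene"),z=.072,amin=150,amax=3500)
v=np.zeros((600,800,3),np.uint8);v[:384,:512]=cv2.imread('pics/w7.png')
v[:,512:]=0; v[384:,:648]=cv2.resize(cv2.imread('pics/w7.png')[120:264,160:376],(648,432))[:216]
cv2.imwrite('pics/v7.png',cv2.resize(cv2.imread('pics/w7.png'),(800,600)))
E
```

```text
time: 38.53
position: [0.4041, -0.1331, 0.2237]
tool_rot: [0.024, 1.0, -0.0, 0.0]
ft_force: [1.3, -0.9, -0.5]
grip_width: 0.0698
grip_force: 0.0
time: 38.78
position: [0.397, -0.149, 0.2237]
tool_rot: [0.025, 1.0, 0.0, 0.0]
ft_force: [0.2, -0.3, 0.4]
grip_width: 0.0616
grip_force: 0.0
[[-0.999  0.049]
 [ 0.049  0.999]]
px [409. 179.] ctr [1042.7  -41.4] size [208.8  69. ] ang 31.3
px [235. 181.] ctr [568.6 291.6] size [225.2 106.9] ang 86.9
```

View pics/v7.png

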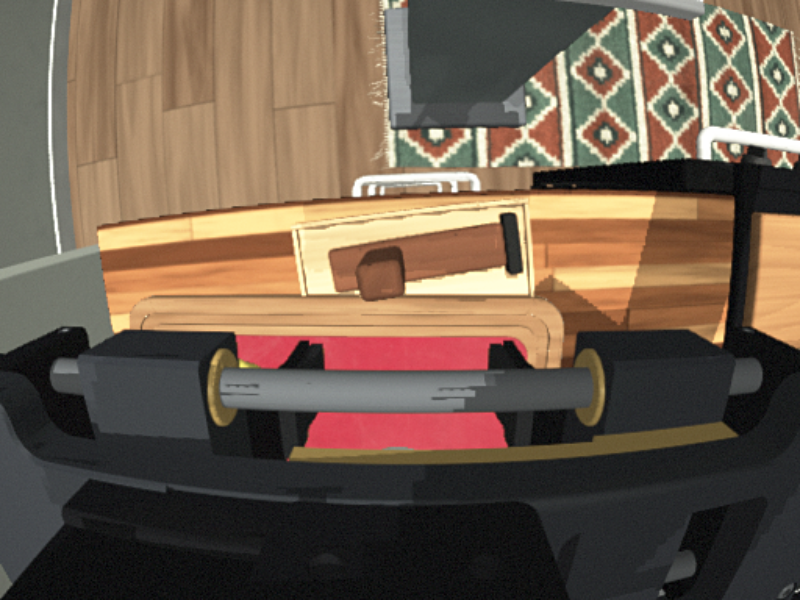

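```bash
python3 - <<'E'
from h import *
w=load("wrist"); f=lambda p,z:onplane(w,np.array([p])/1.5625-.2,z)[0,:2].round(4)
print('grip top',f((382,275),.0945)); print('nose',f((506,244),.0245),f((503,215),.0245),f((515,274),.0245)); print('tail sole ends',f((330,252),.0185),f((334,290),.0185))
for p in((293,229),(527,200),(532,298),(300,297)): print('tray',f(p,.012))
s=load("scene"); S=lambda x,y,z:onplane(s,[[x/3+120-.3,y/3+120-.3]],z)[0,:2].round(4)
print('scene grip top',S(487,428,.0945)); 
h=cv2.cvtColor(w['img'],cv2.COLOR_RGB2HSV)
i=w['img'][150:200,225:265].astype(int); print(i[::6,::5].tolist()[:4])
E
```

```text
grip top [ 0.3866 -0.1633]
nose [ 0.3787 -0.068 ] [ 0.3556 -0.0701] [ 0.4033 -0.0607]
tail sole ends [ 0.3797 -0.2087] [ 0.4111 -0.2079]
tray [ 0.3595 -0.2394]
tray [ 0.3443 -0.0469]
tray [ 0.427  -0.0426]
tray [ 0.417  -0.2386]
scene grip top [ 0.3839 -0.1702]
[[[249, 229, 170], [250, 231, 171], [249, 229, 169], [249, 227, 168], [248, 225, 162], [251, 230, 169], [255, 235, 170], [236, 196, 139]], [[229, 185, 130], [118, 89, 63], [126, 82, 60], [142, 91, 67], [154, 99, 73], [160, 105, 78], [159, 102, 74], [162, 106, 76]], [[162, 104, 76], [170, 112, 82], [73, 50, 37], [76, 48, 35], [75, 51, 38], [77, 52, 40], [59, 38, 30], [159, 105, 76]], [[158, 103, 76], [78, 52, 37], [97, 64, 48], [124, 81, 59], [122, 77, 56], [133, 87, 65], [54, 36, 24], [159, 104, 75]]]
```

Converted, -0.0159 m is -0.318, 0.0077 m is 0.154, -0.078 rad is -1.56.

```bash
echo '[0.154,-0.318,0,0,0,0,0,-1.56,0,0,0,-1.56,0,0,0.6,0,0,0,0.7,0,0,0,0.7,0,0,0,0.6,0,0,0,0.4,0,0,0,0.35,0,0,0,0,0,0,0,0,0]' > rows.txt && python3 nudge.py rows.txt && echo '[0,0,0,0,0,0,0,0,0,0,0,0,0,0,0,0,0,0,0,0,0,0,0,0,0,0,0,0,0,0,0,0]' > rows.txt && python3 nudge.py rows.txt 0.015 20;python3 - <<'E'
from h import *
o=robot.get_obs();print(o['position'],R.from_quat(o['tool_rot']).as_matrix().round(3)[:2,:2],o['moment'])
w=load("wrist",'pics/w8.png'); load("scene",'pics/s8.png')
v=np.zeros((384,800,3),np.uint8);v[:,:512]=cv2.imread('pics/w8.png');v[:216,512:]=cv2.resize(cv2.imread('pics/s8.png')[230:338,220:364],(288,216))
cv2.imwrite('pics/v8.png',v)
E
```

```text
time: 39.9
position: [0.3886, -0.1624, 0.0559]
tool_rot: [-0.055, 0.998, 0.001, -0.001]
ft_force: [1.0, 0.1, 0.3]
grip_width: 0.0602
grip_force: 0.0
time: 40.57
position: [0.3891, -0.164, 0.057]
tool_rot: [-0.054, 0.999, -0.001, 0.001]
ft_force: [0.8, -0.6, 6.0]
grip_width: 0.0295
grip_force: 20.0
[ 0.38908371 -0.1640117   0.05703803] [[-0.994 -0.108]
 [-0.108  0.994]] [-0.03404435  0.0346362   0.04080189]
```

View pics/v8.png

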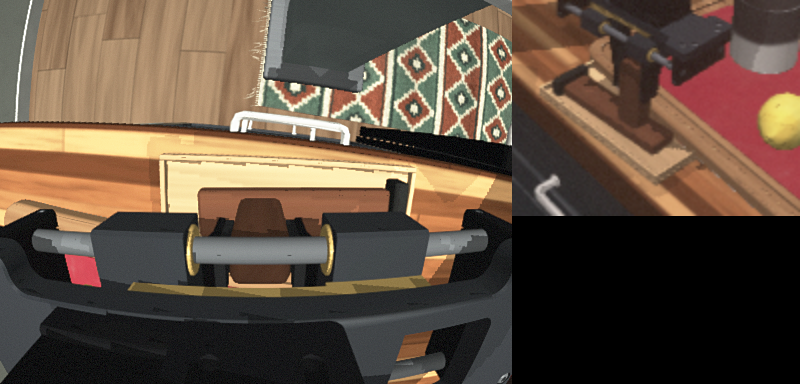

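```bash
echo '[0,0,-0.4,0,0,0,-0.7,0,0,0,-0.7,0,0,0,-0.7,0,0,0,-0.7,0,0,0,-0.66,0,0,0,0,1.58,0,0,0,1.58,0,0,0,0,0,0,0,0]' > rows.txt && python3 nudge.py rows.txt - 40 && echo '[-0.42,0.532,0,0,-0.42,0.532,0,0,-0.42,0.532,0,0,-0.42,0.532,0,0,-0.42,0.532,0,0,-0.42,0.532,0,0,-0.42,0.532,0,0,-0.42,0.532,0,0,0,0,0,0,0,0,0.7,0,0,0,0.7,0,0,0,0.7,0,0,0,0.4,0,0,0,0.2,0,0,0,0,0,0,0,0,0]' > rows.txt && python3 nudge.py rows.txt;python3 - <<'E'
from h import *
o=robot.get_obs();print(o['position'],R.from_quat(o['tool_rot']).as_matrix().round(3)[:2,:2])
p=o['position'][:2]-[.5745,.430];print('store',p@[.99875,-.05],p@[.05,.99875])
s=load("scene");redboxes(s,z=.072,amin=150,amax=3500)
E
```

```text
time: 41.5
position: [0.3879, -0.1631, 0.2491]
tool_rot: [0.024, 1.0, 0.0, -0.001]
ft_force: [-0.5, -1.4, -1.6]
grip_width: 0.0297
grip_force: 40.0
time: 42.83
position: [0.567, 0.0404, 0.1142]
tool_rot: [0.024, 1.0, 0.0, -0.0]
ft_force: [0.8, 0.2, -1.9]
grip_width: 0.0297
grip_force: 40.0
[0.56696837 0.04043271 0.11420728] [[-0.999  0.049]
 [ 0.049  0.999]]
store 0.011956146363806876 -0.38945691025095697
px [409. 180.] ctr [1043.2  -39.4] size [204.2  64.6] ang 30.3
px [235. 181.] ctr [568.9 291.7] size [224.9 105.6] ang 86.3
```

```bash
echo '[0,0,0.23,0,0,0,0,0,0,0.16,0,0,0,0.16,0,0,-0.006,0.16,0,0,-0.006,0.16,0,0,-0.006,0.16,0,0,-0.006,0.16,0,0,-0.006,0.16,0,0,-0.006,0.16,0,0,-0.006,0.16,0,0,-0.006,0.16,0,0,0,0,0,0,0,0,0,0]' > rows.txt && python3 nudge.py rows.txt;python3 - <<'E'
from h import *
o=robot.get_obs();print(o['position'],R.from_quat(o['tool_rot']).as_matrix().round(3)[:2,:2])
p=o['position'][:2]-[.5745,.430];print('store',p@[.99875,-.05],p@[.05,.99875])
w=load("wrist");redboxes(w,z=.072,amin=100,amax=20000);redboxes(load("scene"),z=.072,amin=150,amax=3500);redboxes(load("side"),z=.072,amin=60,amax=3500)
E
```

```text
time: 44.05
position: [0.5736, 0.1213, 0.1029]
tool_rot: [0.024, 1.0, 0.0, 0.0]
ft_force: [0.1, 0.0, -0.9]
grip_width: 0.0298
grip_force: 40.0
[0.57356104 0.12134743 0.10290752] [[-0.999  0.049]
 [ 0.049  0.999]]
store 0.014494843429591125 -0.3083136978841497
px [408. 352.] ctr [722.7 262.7] size [29.5 23.3] ang 87.7
px [439. 260.] ctr [621.4 268.7] size [33.   5.3] ang 87.8
px [ 79. 267.] ctr [616.  -34.6] size [27.8 26. ] ang 87.7
px [466. 179.] ctr [556.1 294.4] size [121.7  81.2] ang 87.3
px [ 43. 161.] ctr [522.4 -64.9] size [ 99.3 112.5] ang 86.6
px [409. 178.] ctr [1055.3  -32.8] size [178.7  66.6] ang 31.5
px [228. 177.] ctr [571.1 329.2] size [183.8 104.9] ang 86.6
px [199. 279.] ctr [547.8 572.7] size [52.5 64.2] ang 51.1
px [228. 233.] ctr [571.5 326.1] size [186.6 106.9] ang 87.6
px [ 84. 224.] ctr [1047.   359.5] size [ 83.3 516.8] ang 0.6
px [283. 189.] ctr [516.5 -93.5] size [292.5 182.6] ang 87.3
px [117. 163.] ctr [1288.8 -147.9] size [ 55.6 111.9] ang 34.2
px [188. 166.] ctr [ 963.4 -211.8] size [ 64.9 423.1] ang 29.0
px [151.  84.] ctr [ 2453.7 -2391.3] size [ 133.8 1094.9] ang 34.0
```

```bash
echo '[-0.012,0.16,0,0,-0.012,0.16,0,0,-0.012,0.16,0,0,-0.012,0.16,0,0,-0.012,0.16,0,0,-0.006,0.16,0,0,-0.006,0.16,0,0,-0.006,0.16,0,0,-0.006,0.16,0,0,-0.006,0.16,0,0,-0.006,0.16,0,0,-0.006,0.16,0,0,0,0,0,0,0,0,0,0]' > rows.txt && python3 nudge.py rows.txt;python3 - <<'E'
from h import *
o=robot.get_obs();print(o['position'],R.from_quat(o['tool_rot']).as_matrix().round(3)[:2,:2])
p=o['position'][:2]-[.5745,.430];print('store',p@[.99875,-.05],p@[.05,.99875])
redboxes(load("scene"),z=.072,amin=150,amax=3500);redboxes(load("side"),z=.072,amin=100,amax=1500)
E
```

```text
time: 45.37
position: [0.5838, 0.2172, 0.1032]
tool_rot: [0.025, 1.0, 0.001, 0.001]
ft_force: [-0.4, 0.2, -2.8]
grip_width: 0.0299
grip_force: 40.0
[0.58383557 0.21717098 0.10316812] [[-0.999  0.049]
 [ 0.049  0.999]]
store 0.01996534666390276 -0.2120962044064385
px [409. 179.] ctr [1042.7  -40.1] size [207.6  66.5] ang 31.3
px [218. 170.] ctr [575.1 399.1] size [131.3 104.7] ang 86.6
px [200. 279.] ctr [548.3 572.8] size [54.  64.5] ang 43.2
px [223. 239.] ctr [573.6 371.2] size [ 87.5 105.1] ang 88.3
px [ 84. 224.] ctr [1047.   359.5] size [ 83.3 516.8] ang 0.6
px [282. 189.] ctr [515.  -92.9] size [292.4 179.2] ang 87.7
px [188. 166.] ctr [ 963.4 -211.8] size [ 64.9 423.1] ang 29.0
```

Converted, 0.008 m is 0.16, -0.0002 m is -0.004.

```bash
echo '[-0.004,0.16,0,0,-0.004,0.16,0,0,-0.004,0.16,0,0,-0.004,0.16,0,0,-0.004,0.16,0,0,-0.004,0.16,0,0,-0.004,0.16,0,0,0,0.16,0,0,0,0.16,0,0,0,0.16,0,0,0,0.16,0,0,0,0.16,0,0,0,0.16,0,0,0,0,0,0,0,0,0,0]' > rows.txt && python3 nudge.py rows.txt; echo '[0,0.06,0,0,0,0.06,0,0,0,0.04,0,0,0,0,0,0,0,0,0,0]' > rows.txt && python3 nudge.py rows.txt;python3 - <<'E'
from h import *
o=robot.get_obs();print(o['position'],R.from_quat(o['tool_rot']).as_matrix().round(3)[:2,:2])
p=o['position'][:2]-[.5745,.430];print('store',p@[.99875,-.05],p@[.05,.99875])
redboxes(load("scene"),z=.072,amin=50,amax=1000)
E
```

```text
time: 46.72
position: [0.5897, 0.3209, 0.103]
tool_rot: [0.024, 1.0, 0.0, 0.0]
ft_force: [-0.6, -0.6, -1.9]
grip_width: 0.03
grip_force: 40.0
time: 47.13
position: [0.5901, 0.328, 0.1029]
tool_rot: [0.025, 1.0, 0.0, -0.0]
ft_force: [-0.5, -0.9, -2.4]
grip_width: 0.0299
grip_force: 40.0
[0.5900589  0.3279946  0.10289517] [[-0.999  0.05 ]
 [ 0.05   0.999]]
store 0.020639722214094373 -0.10109995172228714
px [410. 178.] ctr [1043.8  -40.8] size [206.4  69.2] ang 31.3
px [389. 141.] ctr [1322.6  248.6] size [119.4  36.7] ang 37.1
px [423.  68.] ctr [3512.1 1500. ] size [1836.   131.1] ang 32.1
px [456.   7.] ctr [-821655.8 -450941.8] size [2570105.5   17973.5] ang 29.1
```

Not at the stop yet; push on in small steps until force appears.

```bash
echo '[0,0.04,0,0,0,0.04,0,0,0,0.04,0,0,0,0,0,0,0,0,0,0]' > rows.txt && python3 nudge.py rows.txt;  echo '[0,0.04,0,0,0,0.02,0,0,0,0,0,0,0,0,0,0]' > rows.txt && python3 nudge.py rows.txt
```

```text
time: 47.6
position: [0.5902, 0.3306, 0.1034]
tool_rot: [0.024, 1.0, -0.003, -0.001]
ft_force: [-1.0, -9.3, 2.3]
grip_width: 0.0299
grip_force: 40.0
time: 47.93
position: [0.5903, 0.3309, 0.1037]
tool_rot: [0.024, 1.0, -0.005, -0.001]
ft_force: [-1.8, -16.3, 5.3]
grip_width: 0.0296
grip_force: 40.0
```

```bash
echo '[0,-0.1,0,0,0,-0.24,0,0,0,-0.36,0,0,0,0,-0.4,0,0,0,-0.7,0,0,0,-0.7,0,0,0,-0.7,0,0,0,-0.5,0,0,0,0,0]' > rows.txt && python3 nudge.py rows.txt && echo '[0.27,-0.728,0,0,0.27,-0.728,0,0,0.27,-0.728,0,0,0.27,-0.728,0,0,0.27,-0.728,0,0,0.27,-0.728,0,0,0.27,-0.728,0,0,0.27,-0.728,0,0,0.27,-0.728,0,0,0.27,-0.728,0,0,0.27,-0.728,0,0,0.27,-0.728,0,0,0.27,-0.728,0,0,0,0,0,-1.58,0,0,0,-1.58,0,0,0,0,0,0,0,0]' > rows.txt && python3 nudge.py rows.txt;python3 - <<'E'
from h import *
o=robot.get_obs();print(o['position'],R.from_quat(o['tool_rot']).as_matrix().round(3)[:2,:2])
s=load("scene"); load("wrist",'pics/w9.png')
redboxes(s,z=.072,amin=20,amax=1000)
E
```

```text
time: 48.68
position: [0.5925, 0.3034, 0.2603]
tool_rot: [0.025, 1.0, 0.003, 0.007]
ft_force: [1.3, 0.5, -1.1]
grip_width: 0.0298
grip_force: 40.0
time: 50.1
position: [0.3896, -0.1617, 0.2522]
tool_rot: [-0.053, 0.999, 0.001, -0.0]
ft_force: [0.2, -0.4, -1.8]
grip_width: 0.0296
grip_force: 40.0
[ 0.38958974 -0.16171864  0.25223642] [[-0.994 -0.106]
 [-0.106  0.994]]
px [401. 218.] ctr [ 795.9 -178.5] size [27.4 35.8] ang 5.4
px [405. 206.] ctr [ 862.3 -143.7] size [30.5 39.7] ang 29.9
px [409. 179.] ctr [1044.   -28.5] size [202.9  68. ] ang 24.2
px [389. 141.] ctr [1322.   248.2] size [118.1  36.7] ang 37.1
px [140. 116.] ctr [ 632.5 1216. ] size [67.3 38.6] ang 68.2
px [237.  76.] ctr [1676.6 1878.5] size [392.4  86.7] ang 56.3
px [422.  69.] ctr [3303.2 1375.6] size [1352.3  113.3] ang 33.5
px [231.  50.] ctr [2633.4 3402.1] size [512.1 353.9] ang 58.5
px [456.   7.] ctr [-897743.4 -494401.1] size [2754231.5   21420.2] ang 29.2
```

```bash
echo '[0,-0.04,0.7,0,0,0,0.7,0,0,0,0.7,0,0,0,0.7,0,0,0,0.6,0,0,0,0.3,0,0,0,0.12,0,0,0,0.06,0,0,0,0,0,0,0,0,0]' > rows.txt && python3 nudge.py rows.txt - 20;python3 - <<'E'
from h import *
o=robot.get_obs();print(o['position'],R.from_quat(o['tool_rot']).as_matrix().round(3))
E
```

```text
time: 51.03
position: [0.3912, -0.1643, 0.0597]
tool_rot: [-0.054, 0.999, -0.001, 0.001]
ft_force: [0.1, -0.8, -2.3]
grip_width: 0.0297
grip_force: 20.0
[ 0.39117814 -0.16430961  0.0597303 ] [[-0.994 -0.109  0.002]
 [-0.109  0.994 -0.001]
 [-0.002 -0.002 -1.   ]]
```

```bash
echo '[0.02,0,0.02,0,0,0,0.02,0,0,0,0.02,0,0,0,0,0,0,0,0,0]' > rows.txt && python3 nudge.py rows.txt; echo '[0,0,0,0,0,0,0,0,0,0,0,0,0,0,0,0,0,0,-0.4,0,0,0,-0.7,0,0,0,-0.7,0,0,0,-0.7,0,0,0,-0.7,0,0,0,0,0,0,0,0,0]' > rows.txt && python3 nudge.py rows.txt 0.06; python3 - <<'E'
from h import *
w=load("wrist"); s0=cv2.cvtColor(cv2.imread('pics/w7.png'),cv2.COLOR_BGR2RGB)
s=load("scene"); a=cv2.cvtColor(cv2.imread('pics/scene0.png'),cv2.COLOR_BGR2RGB).astype(int)
d=np.abs(s['img'].astype(int)-a).sum(2)>90
print('diff stick region',d[255:320,230:315].sum(),'mug',d[215:270,325:370].sum(),'lemon',d[270:310,340:375].sum(),'mill',d[138:188,145:170].sum())
i=s['img'].astype(int).sum(2); m=((i<260)&(s['img'][...,0]>s['img'][...,2]+10)).astype(np.uint8);m[:240]=0;m[:,:235]=0;m[310:]=0;m[:,310:]=0
for n,im in(('now',s['img']),('start',a.astype(np.uint8))):
    i=im.astype(int); m=(i.sum(2)<300).astype(np.uint8); m[:255]=0;m[:,:238]=0;m[310:]=0;m[:,306:]=0
    ys,xs=np.nonzero(m);print(n,xs.mean(),ys.mean(),xs.min(),xs.max(),ys.min(),ys.max(),m.sum())
E
```

```text
time: 51.45
position: [0.3898, -0.1645, 0.057]
tool_rot: [-0.054, 0.999, -0.001, 0.001]
ft_force: [0.6, -0.4, 6.4]
grip_width: 0.0301
grip_force: 20.0
time: 52.37
position: [0.3903, -0.1648, 0.2176]
tool_rot: [-0.054, 0.999, -0.002, 0.002]
ft_force: [-0.4, 0.1, -0.2]
grip_width: 0.06
grip_force: 0.0
diff stick region 58 mug 24 lemon 0 mill 85
now 267.8212318477717 283.8372558838257 238 305 255 309 1997
start 271.2497801231311 282.0360598065084 238 305 255 309 2274
```

The rows are not in the units I measure in: shifts go in units of 50 mm and turns go in units of 0.05 rad. I convert before sending: -0.04 m is -0.8, 0.0393 m is 0.786, 0.079 rad is 1.58.

```bash
echo '[0,0,-0.8,1.58,0,0,-0.8,1.58,-0.108,0.786,0,0,-0.108,0.786,0,0,-0.108,0.786,0,0,-0.108,0.786,0,0,-0.108,0.786,0,0,-0.108,0.786,0,0,-0.108,0.786,0,0,-0.108,0.786,0,0,-0.108,0.786,0,0,-0.108,0.786,0,0,-0.108,0.786,0,0,-0.108,0.786,0,0,-0.108,0.786,0,0,-0.108,0.786,0,0,-0.108,0.786,0,0,0,0,0,0,0,0,0,0]' > rows.txt && python3 nudge.py rows.txt 0.087; python3 - <<'E'
from h import *
o=robot.get_obs();print(R.from_quat(o['tool_rot']).as_matrix().round(3)[:2,:2])
w=load("wrist",'pics/w10.png')
P=lambda x,y,z:[.5745+x*.99875+.05*y,.430-.05*x+.99875*y,z]
for y in np.arange(-.03,.215,.006):
    row=[]
    for x in(-.006,0,.004):
        u=proj(w,[P(x,y,.072)])[0]; a,b=u.round().astype(int); row.append(w['img'][b,a].tolist() if 0<=a<512 and 0<=b<384 else None)
    print(round(y,3),row)
E
```

```text
time: 54.05
position: [0.4982, 0.4219, 0.2918]
tool_rot: [0.023, 1.0, -0.002, -0.003]
ft_force: [-0.2, -0.9, 0.3]
grip_width: 0.0872
grip_force: 0.0
[[-0.999  0.046]
 [ 0.046  0.999]]
-0.03 [[180, 158, 118], [189, 164, 122], [182, 158, 116]]
-0.024 [[186, 163, 122], [189, 163, 123], [185, 160, 120]]
-0.018 [[186, 162, 123], [186, 161, 120], [180, 157, 117]]
-0.012 [[251, 243, 196], [196, 171, 127], [181, 160, 120]]
-0.006 [[250, 242, 197], [254, 246, 194], [180, 157, 117]]
-0.0 [[255, 247, 194], [253, 247, 198], [177, 156, 113]]
0.006 [[255, 241, 187], [247, 228, 173], [138, 121, 90]]
0.012 [[254, 249, 193], [234, 70, 66], [148, 49, 44]]
0.018 [[249, 246, 190], [241, 98, 78], [162, 95, 71]]
0.024 [[250, 246, 192], [232, 71, 60], [144, 43, 37]]
0.03 [[248, 243, 187], [241, 113, 91], [147, 54, 43]]
0.036 [[253, 246, 187], [149, 44, 38], [120, 36, 35]]
0.042 [[185, 159, 119], [187, 149, 113], [201, 189, 146]]
0.048 [[189, 165, 121], [170, 104, 79], [194, 179, 138]]
0.054 [[181, 158, 118], [156, 58, 50], [160, 104, 80]]
0.06 [[183, 160, 120], [150, 42, 36], [140, 46, 39]]
0.066 [[180, 15
[... 602 characters left out ...]
]
0.138 [[250, 241, 191], [214, 68, 62], [148, 61, 54]]
0.144 [[249, 240, 189], [242, 137, 104], [250, 175, 131]]
0.15 [[250, 241, 190], [233, 65, 59], [233, 72, 65]]
0.156 [[249, 240, 187], [248, 166, 130], [239, 106, 86]]
0.162 [[251, 242, 192], [231, 66, 60], [231, 68, 61]]
0.168 [[250, 242, 191], [252, 255, 212], [248, 201, 156]]
0.174 [[250, 241, 190], [250, 236, 182], [237, 119, 94]]
0.18 [[249, 241, 191], [235, 104, 85], [241, 121, 97]]
0.186 [[250, 243, 193], [229, 66, 58], [230, 72, 61]]
0.192 [[254, 246, 196], [252, 152, 117], [255, 219, 161]]
0.198 [[16, 16, 17], [1, 1, 9], [4, 10, 17]]
0.204 [[12, 7, 15], [61, 52, 30], [75, 64, 38]]
0.21 [[19, 14, 17], [74, 63, 34], [71, 61, 35]]
```

```bash
echo '[-0.604,-0.254,0,0,-0.604,-0.254,0,0,-0.604,-0.254,0,0,-0.604,-0.254,0,0,-0.604,-0.254,0,0,-0.604,-0.254,0,0,-0.604,-0.254,0,0,0,0,0,0,0,0,0,0]' > rows.txt && python3 nudge.py rows.txt 0.085;python3 - <<'E'
from h import *
o=robot.get_obs();print(o['position'],o['q'])
w=load("wrist");g=w['img'].astype(int)
P=[.7054,.3233,.195]; u=proj(w,[P])[0];print('handle px',u)
E
```

```text
time: 54.85
position: [0.707, 0.3175, 0.2936]
tool_rot: [0.027, 1.0, -0.001, -0.002]
ft_force: [0.0, 0.4, 1.2]
grip_width: 0.0848
grip_force: 0.0
[0.70698706 0.31746614 0.29359264] [ 2.78433012e-01  7.01808078e-01  8.94846410e-01 -2.46451421e-04
  1.54892246e+00 -1.23783130e+00]
handle px [267.26402429 191.2106441 ]
```

Converted, 0.006 m is 0.12, 0.03 m is 0.6.

```bash
echo '[0.02,0.12,0,0,0,0,0.6,0,0,0,0.6,0,0,0,0.6,0,0,0,0.3,0,0,0,0.22,0,0,0,0,0,0,0,0,0]' > rows.txt && python3 nudge.py rows.txt && echo '[0,0,0,0,0,0,0,0,0,0,0,0,0,0,0,0,0,0,0,0,0,0,0,0,0,0,0,0,0,0,0,0]' > rows.txt && python3 nudge.py rows.txt 0.03 15
```

```text
time: 55.57
position: [0.7048, 0.3284, 0.1804]
tool_rot: [0.024, 1.0, 0.0, 0.0]
ft_force: [0.4, -0.8, 1.3]
grip_width: 0.0851
grip_force: 0.0
time: 56.23
position: [0.7052, 0.3232, 0.1799]
tool_rot: [0.025, 1.0, -0.004, -0.001]
ft_force: [-1.0, -13.0, 2.3]
grip_width: 0.0399
grip_force: 14.0
```

Converted, -0.004 m is -0.08, 0.0113 m is 0.226.

```bash
echo '[0,-0.08,0,0,0.154,0,-0.086,0,0.226,0,-0.104,0,0.178,0,-0.056,0,0.18,0,-0.056,0,0.186,0,-0.028,0,0.186,0,-0.03,0,0.188,0,-0.002,0,0.188,0,0,0,0.184,0,0.026,0,0.186,0,0.028,0,0.18,0,0.054,0,0.18,0,0.056,0,0,0,0,0]' > rows.txt && python3 nudge.py rows.txt && echo '[0.168,0,0.08,0,0.17,0,0.082,0,0.156,0,0.106,0,0.156,0,0.106,0,0.138,0,0.126,0,0.138,0,0.128,0,0.116,0,0.146,0,0.118,0,0.148,0,0.094,0,0.162,0,0.094,0,0.162,0,0.072,0,0.184,0,0.072,0,0.186,0,0,0,0,0,0,0,0,0,0,0,0,0]' > rows.txt && python3 nudge.py rows.txt
```

```text
time: 57.4
position: [0.5909, 0.3303, 0.189]
tool_rot: [0.024, 1.0, 0.001, -0.002]
ft_force: [-1.7, 5.7, 4.6]
grip_width: 0.0401
grip_force: 15.0
time: 58.65
position: [0.5198, 0.3347, 0.1083]
tool_rot: [0.025, 1.0, 0.002, 0.0]
ft_force: [1.5, 8.4, -1.3]
grip_width: 0.0401
grip_force: 15.0
```

Converted, 0.001 m is 0.02.

```bash
echo '[0,0,0.02,0,0,0,0.02,0,0,0,0.02,0,0,0,0,0,0,0,0,0]' > rows.txt && python3 nudge.py rows.txt && echo '[0,0,0,0,0,0,0,0,0,0,0,0,0,0,0,0,0,0,-0.2,0,0,0,-0.6,0,0,0,-0.7,0,0,0,-0.7,0,0,0,-0.7,0,0,0,-0.7,0,0,0,0,0,0,0,0,0,0,0,0,0]' > rows.txt && python3 nudge.py rows.txt 0.087; python3 - <<'E'
from h import *
w=load("wrist");s=load("scene");d=load("side")
g=w['img'].astype(int).sum(2);u=proj(w,[[.5195,.334,.126]])[0];print(u)
m=(g<120).astype(np.uint8);a,b=u.round().astype(int);k=np.zeros_like(m);k[b-12:b+13,a-25:a+26]=m[b-12:b+13,a-25:a+26]
ys,xs=np.nonzero(k);print('bar',xs.mean(),ys.mean(),xs.min(),xs.max(),ys.min(),ys.max(),onplane(w,[[xs.mean(),ys.mean()]],.126))
for c,n in((s,'scene0'),(d,'side0')):
    a0=cv2.cvtColor(cv2.imread(f'pics/{n}.png'),cv2.COLOR_BGR2RGB).astype(int); D=np.abs(c['img'].astype(int)-a0).sum(2)>100
    hh=proj(c,[[.5195,.334,.126]])[0].round().astype(int); print(n,'handle diff',D[hh[1]-8:hh[1]+9,hh[0]-12:hh[0]+13].sum())
    for nm,q in(('stick',[.389,-.165,.05]),('mill',[.406,.519,.1])):
        z=proj(c,[q])[0].round().astype(int);print(nm,D[z[1]-25:z[1]+25,z[0]-12:z[0]+12].sum())
E
```

```text
time: 59.07
position: [0.5196, 0.3347, 0.1077]
tool_rot: [0.025, 1.0, 0.002, 0.001]
ft_force: [-2.9, 7.4, 11.3]
grip_width: 0.0395
grip_force: 15.0
time: 60.15
position: [0.5194, 0.3321, 0.2859]
tool_rot: [0.025, 1.0, -0.0, -0.0]
ft_force: [-0.6, -0.7, 0.9]
grip_width: 0.0868
grip_force: 0.0
[262.4239453  179.63786451]
bar 261.97435897435895 179.7069597069597 245 279 173 186 [[0.51955375 0.33350009 0.126     ]]
scene0 handle diff 66
stick 1
mill 61
side0 handle diff 270
stick 31
mill 103
```

```bash
python3 -c "
from rig import robot
print(robot.hand_in())"
```

```text
the job is handed in; nothing more can be done
None
```

I handed the job in at about 60 s of robot time: my last checks showed all three boxes in a tight row against the end stop, the push stick back in its tray and the lid closed, but the hand-in returned no verdict.

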